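Clear, rub down and lock a sample plate in the sealing jig

TASK

Get every dropped vial cap into the jig's white catch trough: wipe those on the bed off into it with the orange scraper block, and pick up any that rolled onto the bench. Then, with the sealing block held flat, rub the plate down in slow, steady sweeps from the pin end of the bed right to the trough end, first along the half near the robot, then along the far half, keeping the sprung bed sunk about 6 mm all the way and never down to its stop. Last, knock both brass locking pins fully down with the mallet, not the fingers, and leave the three tools standing on the black mat; do not disturb the other things on the bench.

Things in the scene. Friction and masses are not known exactly. Their poses are not given: they have to be found in the camera images.
- jig: Plate sealing jig, fixed, 144 mm (its x) by 346 mm (its y); origin on the bench under the middle of its white bed (y -100..100, x +-61, top 50 mm high). Grey pin block at its +y end (y 104..160, top 50 mm high), open catch trough at its -y end. Blue lips 58 mm high along the bed's long sides (inner faces x +-62) and +y end (inner face y 104); none towards the trough
- trough (a point): Middle of the floor (6 mm high) of the open white catch trough: inside y -183..-105, x +-67 mm in the jig's frame, outer wall 42 mm and side walls 46 mm high; axes as the jig
- bed (a joint): How far the sprung bed (flat white top with pale grey well marks, 50 mm high at rest) is pressed down, m: 0 at rest (up), 0.012 at its stop. It starts to sink at about 3 N and sinks 1 mm per further 1 N; 6 mm takes about 9 N
- pin_near (a joint): How far the locking pin at jig x -35, y +135 mm is driven down, m: about 0 up, 0.010 fully down (its top then 6 mm above the block). It needs about 8 N and stays where it is left
- pin_far (a joint): The same for the pin at jig x +35, y +135 mm
- pin_near_top (a point): Top face of the near pin, brass, 14 mm diameter; up, it stands 16 mm above the pin block (66 mm high)
- pin_far_top (a point): Top face of the far pin, same size
- mat: Black rubber tool mat, fixed, 370 mm (x) by 170 mm (y), 4 mm thick; origin under its centre
- scraper: Scraper block, upright: orange foot with black edge, 95 mm (x) by 32 mm (y) by 28 mm high, and a black grip rib on top 50 mm (x) by 22 mm (y), up to 82 mm; origin centre of underside; it wipes along its y. 0.18 kg
- sealer: Sealing block, upright: aluminium foot 64 mm (x, half the bed's width) by 48 mm (y) by 22 mm high, and a blue grip rib on top 50 mm (x) by 22 mm (y), up to 78 mm; origin centre of underside; it sweeps along its y. 0.22 kg
- mallet: Palm mallet standing on its striking face: red round head 42 mm diameter, 34 mm high, with upright pale wood handle 24 mm (x) by 22 mm (y) above it, up to 94 mm; origin centre of the striking face. 0.25 kg
- cap1: red vial cap with white dot, 16 mm diameter, 8 mm high, 12 g; origin centre of underside. May be absent
- cap2: blue vial cap with white dot, 16 mm diameter, 8 mm high, 12 g; origin centre of underside. May be absent
- cap3: green vial cap with white dot, 16 mm diameter, 8 mm high, 12 g; origin centre of underside. May be absent
- cap4: red vial cap with white dot, 16 mm diameter, 8 mm high, 12 g; origin centre of underside. May be absent
- cap5: blue vial cap with white dot, 16 mm diameter, 8 mm high, 12 g; origin centre of underside. May be absent
- cap6: green vial cap with white dot, 16 mm diameter, 8 mm high, 12 g; origin centre of underside. May be absent
- cap7: red vial cap with white dot, 16 mm diameter, 8 mm high, 12 g; origin centre of underside. May be absent
- beaker: Bystander: clear plastic beaker, 76 mm wide, 85 mm high; leave alone
- dish_a: Bystander: orange round dish, 88 mm wide, 14 mm high; leave alone
- dish_b: Bystander: orange round dish, 88 mm wide, 14 mm high; leave alone
- bottle: Bystander: clear water bottle with green cap, 60 mm wide, 150 mm high; leave alone
- marker: Bystander: white marker pen with blue cap lying down, 125 mm long, 15 mm thick; leave alone
- pipette: Bystander: black and white hand pipette lying down, 200 mm long, 22 mm thick; leave alone
Not all that is in view belongs to the job. Several things look just like the mallet: the one meant starts farthest to the robot's left. Leave any purple look-alike of the scraper alone.

How it is judged:
By the outcome, as a careful person would: the job done as asked, in the order asked, and still so for the second after the job is handed in, with the robot touching nothing.
Of cap1, cap2, cap3, cap4, cap5, cap6, cap7 only 4 to 7 are there at a start; the rules pass over those that are not, and their reading is None.
At some moment in a run one of cap1, cap2, cap3, cap4, cap5, cap6, cap7, sealer may be knocked a few centimetres aside while the robot is not near it.
Once in a run the grip may slacken for a moment while it holds something.
It also fails if it takes over 210 s, if anything falls off the work surface, if the arm or the gripper's body presses on something with over 40 N, if the wrist force passes 120 N, or if a joint passes its speed limit or range.

ROBOT

A 6-joint arm with a two-finger parallel gripper is mounted at the origin on the work surface. World frame = base frame: x ahead of the robot, y to its left, z up, the work surface at z = 0. Lengths are in mm, angles in rad, forces in N, time in s.
With the tool pointing down it reaches from about 350 to 775 mm from the base axis. Payload 7.3 kg.
Tool frame: the origin (TCP) lies at the very end of the fingers, on their centre line; the grasp point (between the pads) lies 19 mm behind it; z points along the fingers, y is the line along which they close (so a half turn about z gives the same grasp; the last joint's range is limited). The gripper opens to 92 mm and grips with 3 to 60 N. Pads are 19 mm wide; open, the fingers measure 130 mm over their backs; the gripper's body (75 mm by 190 mm) begins 47 mm behind the grasp point.
Start: joints at [1.164, 0.342, 1.524, -0, 1.275, -0.146], TCP at [135.357, 507.27, 226.741] pointing down, gripper open.
Joint ranges: [-2.53, 2.53], [-0.77, 2.02], [0.04, 2.7], [-1, 4.14], [0.28, 2.66], [-3.11, 3.11]. Speed limits (rad/s): [2.57, 2.57, 3.14, 3.14, 3.14, 3.14].

INTERFACE

Orientations are given as [roll, pitch, yaw] about the fixed x, y, z axes, in that order (R = Rz(yaw) Ry(pitch) Rx(roll)).
In Python, from plant import get_obs, optics, ticket, finder gives the robot as it stands.
- The arm moves only by the tool send_rows, never from a script. Its arguments are lists of equal length, an entry for each row: "offset": the shift along the tool's x, y, z scaled (see below), a list of three; "delta_rot": the turn, a rotation vector about the tool's x, y, z scaled (see below), a list of three. In form: {"offset": [[dx, dy, dz], ...], "delta_rot": [[rx, ry, rz], ...]}. A call has 1 to 8 rows; each row is the pose to reach, as a shift and turn from the pose commanded when the call began, along the tool's axes at that moment, turning the shorter way round; what a row does not reach only later rows make up. The controller multiplies each number of a shift by 120 mm and each number of a turn by 360 degrees. A row lasts 1/8 s, in which the tool goes at most 62.5 mm and 10.7 degrees, less where a joint would pass 70% of its speed; a pose out of reach is approached as far as the arm can. A call with a number of a shift or a turn outside -1 to 1 is refused whole. A call with a gripper value outside its range is refused whole. "grip" is the opening, from 0 (shut) to 1 (fully open), set as the call begins (left out, the last holds). The fingers move at their own pace and stop on an object; the grip force is fixed at half the most. Time passes only in rows, so rows that repeat a pose let the fingers close. It gives the time, the measured TCP pose, the force, the opening and the grip force at its end, in the units of the state.
- get_obs(): the state, without advancing time (a new reading comes with each control period).
- optics.capture(name): name is "scene" or "top" or "wrist"; returns the picture (420x560x3 uint8, red, green, blue); there is no depth.
- optics.get_calibration(name): a dict with "fx", "fy", "cx", "cy" (pixels), "world_from_camera" (4x4, takes a point from camera to world coordinates). Camera axes: x right, y down, z forward; pixel columns grow to the right and rows downward; lengths in mm; the calibration is good to about 2 mm. A picture is of the moment at which its call begins: read the wrist's pose just before it. get_calibration takes no time and is no camera call; for the wrist camera it gives the pose at the moment of the call.
- ticket.close_job(): hands the job in; it is judged then, once.
Trained networks look in the newest picture that a camera, given by its name, has taken for a name from the list of things; names that differ only in an ending like _2 or _b are one class to them, and where a whole thing is asked for, a point or a joint stands for the part that bears it (a point fixed in the world has none). Each returns a list of dicts, best first, with "confidence" (0 to 1); they miss things now and then, are a little off and sometimes report something else, mostly with a low value. They report only what shows in the picture. A call takes as long as a camera call. They do not tell look-alikes from the thing itself.
- finder.boxes_of(target, camera): "box" ([left, top, right, bottom] in pixels, round what is visible of it).
- finder.silhouettes(target, camera): "region" (420x560 bool, what is visible of it) and "box" ([left, top, right, bottom] in pixels, round what is visible of it).
- finder.pinpoint(target, camera): "uv" ([column, row] in pixels: a listed point, or the origin of a listed thing).
The state is a dict: "time": time; "joint_positions": joint angles; "dq": joint speeds; "tau": joint torques, N m; "tool_pos": TCP position; "tcp_rot": TCP orientation; "contact_force": force on the tool from outside, world axes, zero at the start; "moment": the same for the moment, N m; "grip_width": finger opening in mm; "finger_force": force on a finger pad.
Only numpy, scipy, OpenCV 4.12 (cv2) and the standard library are available. Lean on these libraries where they do the work, as an engineer would, in place of code of your own. Each camera call takes 0.05 s, during which the arm holds its last target. There are 200 camera calls.

## Working session

There is one attempt and no reset: what is moved stays moved. The work goes in short steps, Python scripts to look and compute and a tool call to move; the robot and the scene stay as the last step left them, time stands still between calls to the robot, and variables do not carry over. Pictures are saved under pics/ and viewed, at most 14 in all, crops included, and the job is handed in when it is done.

Besides the shell and the picture viewer there is one more tool, called after "Call:" as name(argument=value, ...), one argument or row to a line, values as JSON. send_rows: Moves the arm, as the interface text tells. Its arguments: {"type":"object","properties":{"offset":{"type":"array"},"delta_rot":{"type":"array"},"grip":{"type":"number"}},"required":["offset","delta_rot"]}

```bash
mkdir -p pics; ls; cat > h.py <<'E'
import numpy as np, cv2
from scipy.spatial.transform import Rotation as R
from plant import get_obs, optics, ticket, finder
def snap(cam,name=None):
    im=optics.capture(cam)
    if name: cv2.imwrite(f'pics/{name}.png',im[:,:,::-1])
    return im
def ray(cam,uv,z,cal=None):
    c=cal or optics.get_calibration(cam); T=np.array(c['world_from_camera'])
    d=T[:3,:3]@np.array([(uv[0]-c['cx'])/c['fx'],(uv[1]-c['cy'])/c['fy'],1]); o=T[:3,3]
    return o+d*(z-o[2])/d[2]
def proj(cam,p,cal=None):
    c=cal or optics.get_calibration(cam); T=np.array(c['world_from_camera'])
    q=T[:3,:3].T@(np.array(p)-T[:3,3]); return np.array([c['fx']*q[0]/q[2]+c['cx'],c['fy']*q[1]/q[2]+c['cy']])
E
python3 - <<'E'
from h import *
o=get_obs(); print(o)
a=snap('scene','scene0'); b=snap('top','top0')
cv2.imwrite('pics/both.png',np.hstack([cv2.resize(a,(400,300)),cv2.resize(b,(400,300))])[:,:,::-1])
for c in ('scene','top'): print(c,optics.get_calibration(c))
for n in ['jig','mat','scraper','sealer','mallet','cap1','cap2','cap3','pin_near_top','pin_far_top','trough']:
    for d in finder.pinpoint(n,'top')[:6]:
        print(n,np.round(d['uv'],1),round(d['confidence'],2),ray('top',d['uv'],0).round(0)[:2])
E
```

```text
pics
{'time': 0.0, 'joint_positions': array([ 1.16402773e+00,  3.42720931e-01,  1.52504601e+00,  2.27774305e-05,
        1.27540552e+00, -1.45997479e-01]), 'dq': array([ 4.07459660e-04, -2.53436831e-04, -3.86431201e-04,  8.23697661e-04,
       -8.58741164e-05,  3.19268776e-04]), 'tau': array([ 5.28597193e-04, -4.31254184e+01, -2.44214594e+01,  7.18453154e-02,
        5.60741080e-02, -1.41534629e-04]), 'tool_pos': array([135.16004631, 506.86637403, 226.03578253]), 'tcp_rot': array([-3.14003282e+00, -2.51377881e-04,  2.88081469e+00]), 'contact_force': array([-0.54362736,  0.10635701,  0.03400681]), 'moment': array([-0.02921834, -0.00808634, -0.00382948]), 'finger_force': 0.0, 'grip_width': 91.86386609125084}
scene {'fx': 502.5539622524055, 'fy': 502.5539622524055, 'cx': 276.35944356900666, 'cy': 212.5400131071723, 'world_from_camera': array([[-7.07894561e-01,  5.54958797e-01, -4.36927939e-01,
         1.14655752e+03],
       [ 7.06277239e-01,  5.62820903e-01, -4.29424141e-01,
         6.10339325e+02],
       [ 7.59947257e-03, -6.12579273e-01, -7.90372623e-01,
         1.17560971e+03],

[... 1073 characters left out ...]
. -113.]
cap1 [299.4 223.6] 0.43 [497. -51.]
cap1 [338.2 174.2] 0.43 [ 629. -161.]
cap2 [322.3 205. ] 0.59 [ 546. -115.]
cap2 [390.9 225.5] 0.57 [ 486. -299.]
cap2 [289.8 224.9] 0.56 [494. -25.]
cap2 [322.2 227.3] 0.46 [ 485. -113.]
cap2 [299.4 223.6] 0.43 [497. -51.]
cap2 [338.2 174.2] 0.43 [ 629. -161.]
cap3 [322.3 205. ] 0.59 [ 546. -115.]
cap3 [390.9 225.5] 0.57 [ 486. -299.]
cap3 [289.8 224.9] 0.56 [494. -25.]
cap3 [322.2 227.3] 0.46 [ 485. -113.]
cap3 [299.4 223.6] 0.43 [497. -51.]
cap3 [338.2 174.2] 0.43 [ 629. -161.]
pin_near_top [299.9 211.7] 0.64 [529. -53.]
pin_near_top [247.4 224.3] 0.5 [498.  90.]
pin_far_top [252.3 197. ] 0.43 [572.  75.]
trough [353.7 215.6] 0.83 [ 515. -199.]
```

```bash
python3 - <<'E'
import cv2
b=cv2.imread('pics/top0.png'); cv2.imwrite('pics/t1.png',cv2.resize(b[90:310,60:450],None,fx=2.05,fy=2.05,interpolation=cv2.INTER_CUBIC)[:600,:800])
E
```

```text
(no output)
```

View pics/t1.png

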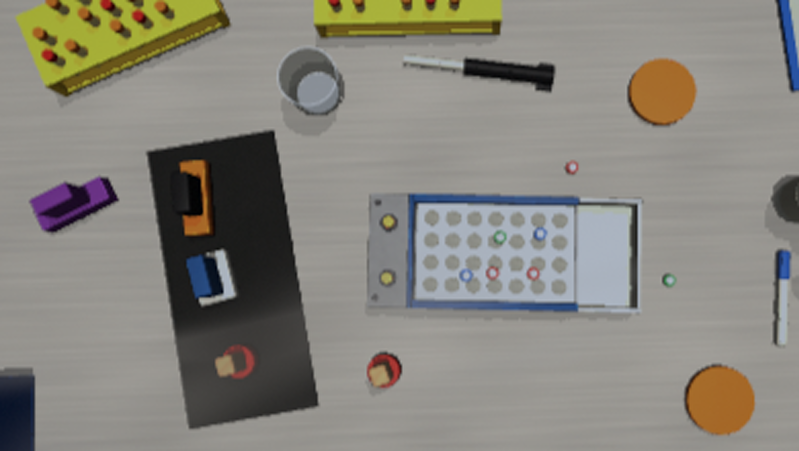

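View pics/scene0.png

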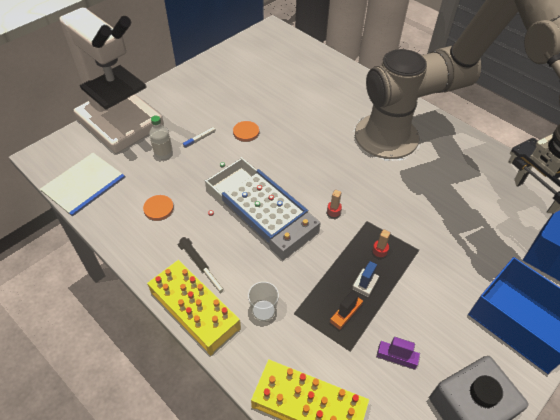

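The top view shows five caps on the bed (crop ≈ (500,237), (540,233), (466,275), (493,272), (533,273)). There are two on the bench: red at crop (572,167) and green at (669,280). The tools are on the mat, with the scraper at (195,198), the sealer at (212,277) and the correct mallet at (235,362). The purple look-alike is at (72,203) and the second mallet at (383,370).

```bash
cat >> h.py <<'E'
import json,os
CF='cmd.json'
def cmd():
    return json.load(open(CF)) if os.path.exists(CF) else [135.357,507.27,226.741,2.8808]
def wrap(a): return (a+np.pi)%(2*np.pi)-np.pi
def near(yaw,ref):  # half-turn-equivalent yaw nearest ref
    return ref+((yaw-ref+np.pi/2)%np.pi-np.pi/2)
def plan(wps,grip=None):
    """wps: (x,y,z,yaw,n rows[,'fast']) ; prints calls, stores commanded pose. Tool points down."""
    for w in wps:
        c=cmd(); x,y,z,yaw,n=w[:5]
        Rt=R.from_euler('xyz',[np.pi,0,c[3]]).as_matrix()
        off=np.round(Rt.T@(np.array([x,y,z])-c[:3])/120,3)+0.
        dr=round(-(yaw-c[3])/(2*np.pi),3)+0.
        if np.abs(off).max()>1: print('SPLIT',off); return
        new=np.array(c[:3])+Rt@(off*120)
        print(f'n={n} off={off.tolist()} rz={dr} -> {new.round(1)} yaw {c[3]-dr*2*np.pi:.3f}')
        json.dump([*map(float,new),c[3]-dr*2*np.pi],open(CF,'w'))
E
python3 - <<'E'
from h import *
c=optics.get_calibration('wrist'); T=np.array(c['world_from_camera']); o=get_obs()
Rt=R.from_euler('xyz',o['tcp_rot']).as_matrix()
print('cam in tool',(Rt.T@(T[:3,3]-o['tool_pos'])).round(1)); print((Rt.T@T[:3,:3]).round(3),c['fx'],c['cx'],c['cy'])
snap('scene');snap('top')
def tri(n,k=0,i=0,j=0):
    pass
def tri2(u,v):
    A=[];b=[]
    P=[]
    for cam,uv in (('top',u),('scene',v)):
        a0=ray(cam,uv,0);a1=ray(cam,uv,100);d=(a1-a0)/np.linalg.norm(a1-a0);M=np.eye(3)-np.outer(d,d);A.append(M);b.append(M@a0)
    return np.linalg.solve(sum(A),sum(b))
for n,z in [('jig',0),('trough',6),('pin_near_top',66),('pin_far_top',66),('mat',0),('scraper',4),('sealer',4),('mallet',4)]:
    for cam in('top','scene'):
        for d in finder.pinpoint(n,cam)[:3]: print(n,cam,np.round(d['uv'],1),round(d['confidence'],2),ray(cam,d['uv'],z).round(1)[:2])
for cam in ('top','scene'):
    for d in finder.pinpoint('cap1',cam)[:9]: print('cap',cam,np.round(d['uv'],1),round(d['confidence'],2),'bed',ray(cam,d['uv'],50).round(1)[:2],'bench',ray(cam,d['uv'],0).round(1)[:2])
E
```

```text
cam in tool [  82.9   -0.2 -157.9]
[[ 0.    -0.952 -0.307]
 [ 1.     0.    -0.001]
 [ 0.001 -0.307  0.952]] 320.4962916591158 276.96868999211904 208.60520901598088
jig top [302.  211.6] 0.65 [529.2 -59.1]
jig scene [263.4 213.2] 0.68 [525.7 -53.5]
jig scene [272.6 196.1] 0.64 [460.2 -81.1]
trough top [353.4 213.3] 0.88 [ 520.9 -197.5]
trough scene [230.5 183.2] 0.75 [ 519.8 -205.3]
pin_near_top top [247.3 228.4] 0.61 [486.   84.8]
pin_near_top top [408.4 286.9] 0.2 [ 328.8 -318.4]
pin_near_top scene [288.2 232.4] 0.56 [558.4  78.2]
pin_near_top scene [306.4 219.5] 0.47 [491.2  83. ]
pin_near_top scene [212.8 213.1] 0.21 [ 660.7 -115.5]
pin_far_top top [318.  223.6] 0.66 [493.8 -95.2]
pin_far_top top [329.3 130.1] 0.61 [ 734.5 -131.6]
pin_far_top top [248.9 195.2] 0.58 [570.5  79.1]
pin_far_top scene [288.3 232.6] 0.57 [558.7  78.9]
mat scene [163.4 155.6] 0.6 [ 592.3 -450.2]
mat scene [360.8 280.2] 0.55 [497.6 293.4]
scraper top [158.5 187.4] 0.75 [604.  328.3]
scraper top [ 99.1 190.8] 0.71 [598.5 488.7]
scraper scene [395.5 356.2] 0.97 [604.2 487.4]
scraper scene [343.3 313.3] 0.83
[... 676 characters left out ...]
.2 -51.8]
cap top [322.1 202.5] 0.47 bed [ 548.7 -109. ] bench [ 552.7 -114.5]
cap top [385.1 225.4] 0.45 bed [ 485.4 -270.2] bench [ 486.3 -283.6]
cap top [336.8 171.2] 0.42 bed [ 629.6 -149.9] bench [ 637.6 -157.3]
cap scene [258.3 205.3] 0.6 bed [542.6 -56.1] bench [515.8 -85.7]
cap scene [218.2 163.9] 0.58 bed [ 518.  -259.5] bench [ 490.1 -298.1]
cap scene [277.1 200.1] 0.55 bed [490.7 -31.9] bench [461.5 -60.4]
cap scene [209.9 212.6] 0.53 bed [ 658.4 -133.1] bench [ 636.7 -166.2]
cap scene [272.5 195.3] 0.46 bed [487.5 -54.1] bench [458.2 -83.6]
cap scene [244.5 196.2] 0.45 bed [ 547.8 -108.7] bench [ 521.2 -140.7]
cap scene [257.4 184.6] 0.44 bed [ 490.4 -114.7] bench [ 461.2 -146.9]
```

```bash
cat >> h.py <<'E'
def go(*wps,save=True):
    """wps: (x,y,z,yaw,speed mm/s[,grip,settle rows]); prints send_rows calls; stores commanded pose."""
    for w in wps:
        x,y,z,yaw,sp=w[:5]; grip=w[5] if len(w)>5 else None; st=w[6] if len(w)>6 else 0
        c=np.array(cmd()); t=np.array([x,y,z,yaw]); L=np.linalg.norm(t[:3]-c[:3]); da=abs(t[3]-c[3])
        N=max(1,int(np.ceil(max(L/sp*8,da/0.16,L/58)-1e-6)))
        Rt=R.from_euler('xyz',[np.pi,0,c[3]]).as_matrix()
        k=0
        while k<N or st>0:
            c=np.array(cmd()); Rt=R.from_euler('xyz',[np.pi,0,c[3]]).as_matrix()
            rows=[];rots=[]
            c0=c.copy(); rem=N-k
            for i in range(1,min(8,rem)+1):
                p=c0+(t-c0)*i/rem
                off=np.round(Rt.T@(p[:3]-c0[:3])/120,3)+0.; dr=round(-(p[3]-c0[3])/(2*np.pi),3)+0.
                if np.abs(off).max()>1: break
                rows.append(off.tolist()); rots.append([0,0,dr]); k+=1
            while st>0 and k>=N and len(rows)<8:
                if not rows: rows.append([0,0,0]); rots.append([0,0,0])
                else: rows.append(rows[-1]); rots.append(rots[-1])
                st-=1
            c=[*map(float,c0[:3]+Rt@(np.array(rows[-1])*120)),float(c0[3]-rots[-1][2]*2*np.pi)]
            if save: json.dump(c,open(CF,'w'))
            print(json.dumps(rows).replace(' ',''),json.dumps(rots).replace(' ',''),'' if grip is None else f'grip={grip}',np.round(c,3).tolist()); grip=None
E
python3 -c "
from h import *
go((450,300,260,3.14,450))"
```

```text
[[-0.426,-0.142,-0.04],[-0.851,-0.284,-0.079]] [[0,0,-0.006],[0,0,-0.012]]  [225.236, 448.011, 236.221, 2.956]
[[-0.414,-0.173,-0.04],[-0.827,-0.347,-0.079]] [[0,0,-0.006],[0,0,-0.012]]  [315.1, 388.791, 245.701, 3.032]
[[-0.4,-0.204,-0.04],[-0.799,-0.408,-0.079]] [[0,0,-0.006],[0,0,-0.012]]  [405.026, 329.602, 255.181, 3.107]
[[-0.383,-0.234,-0.04]] [[0,0,-0.005]]  [449.987, 299.949, 259.981, 3.138]
```

Call:
send_rows(
  offset=[
    [-0.426,-0.142,-0.04],
    [-0.851,-0.284,-0.079],
  ],
  delta_rot=[
    [0,0,-0.006],
    [0,0,-0.012],
  ],
)

```text
time: 1.9
tool_pos: [225.8, 447.5, 236.3]
tcp_rot: [3.141, 0.0, 2.959]
contact_force: [0.7, 0.6, 0.4]
grip_width: 91.7
finger_force: 0.0
```

Call:
send_rows(
  offset=[
    [-0.414,-0.173,-0.04],
    [-0.827,-0.347,-0.079],
  ],
  delta_rot=[
    [0,0,-0.006],
    [0,0,-0.012],
  ],
)

```text
time: 2.15
tool_pos: [316.4, 387.8, 246.0]
tcp_rot: [3.141, 0.0, 3.033]
contact_force: [0.7, 0.8, -0.9]
grip_width: 91.5
finger_force: 0.0
```

Call:
send_rows(
  offset=[
    [-0.4,-0.204,-0.04],
    [-0.799,-0.408,-0.079],
  ],
  delta_rot=[
    [0,0,-0.006],
    [0,0,-0.012],
  ],
)

```text
time: 2.4
tool_pos: [406.4, 328.5, 255.5]
tcp_rot: [3.141, 0.0, 3.108]
contact_force: [0.6, 0.6, -0.4]
grip_width: 91.9
finger_force: 0.0
```

Call:
send_rows(
  offset=[
    [-0.383,-0.234,-0.04],
    [-0.383,-0.234,-0.04],
    [-0.383,-0.234,-0.04],
  ],
  delta_rot=[
    [0,0,-0.005],
    [0,0,-0.005],
    [0,0,-0.005],
  ],
)

```text
time: 2.78
tool_pos: [449.5, 300.0, 259.7]
tcp_rot: [3.141, -0.001, 3.138]
contact_force: [-0.7, -0.2, -0.6]
grip_width: 91.8
finger_force: 0.0
```

```bash
python3 - <<'E'
from h import *
cal=optics.get_calibration('wrist'); im=snap('wrist','w1')
np.save('w1cal.npy',cal,allow_pickle=True)
for n,z in [('scraper',4),('sealer',4),('mallet',4),('mat',0)]:
    for d in finder.pinpoint(n,'wrist')[:3]: print(n,np.round(d['uv'],1),round(d['confidence'],2),ray('wrist',d['uv'],z,cal).round(1)[:2])
for n in ['scraper','sealer','mallet','mat']:
    for d in finder.silhouettes(n,'wrist')[:2]:
        r=d['region'].astype(np.uint8); m=cv2.findContours(r,0,2)[0]; m=max(m,key=cv2.contourArea); print(n,d['confidence'],d['box'],cv2.minAreaRect(m))
E
```

```text
scraper [297.2 276.1] 0.82 [602.5 328.2]
scraper [405.4 274.4] 0.79 [600.3 485.1]
sealer [287.2 207.8] 0.67 [498.3 313.1]
mallet [106.6 117.2] 0.63 [379.3  88. ]
mallet [255.7 127.5] 0.6 [392.5 273. ]
mallet [ 22.5 225.9] 0.29 [523.1 -52.1]
mat [271.7 212.3] 0.97 [506. 292.]
mat [284.6 210.8] 0.73 [503.9 309.7]
scraper 0.95 [283.9, 251.0, 312.0, 326.5] ((298.0564270019531, 272.9027404785156), (49.59074020385742, 24.327533721923828), 86.42366790771484)
scraper 0.94 [409.3, 255.7, 448.0, 287.7] ((428.25006103515625, 264.7500305175781), (29.698484420776367, 28.991378784179688), 45.0)
mallet 0.9 [236.9, 110.9, 272.4, 147.6] ((254.50003051757812, 129.5), (37.11872863769531, 36.224300384521484), 63.43495178222656)
mallet 0.78 [49.3, 96.2, 127.8, 132.1] ((88.0, 115.5), (37.0, 76.0), 90.0)
mat 0.97 [178.5, 54.8, 342.7, 330.5] ((265.5618591308594, 184.09457397460938), (245.8336639404297, 143.0242462158203), 80.7538833618164)
```

View pics/w1.png

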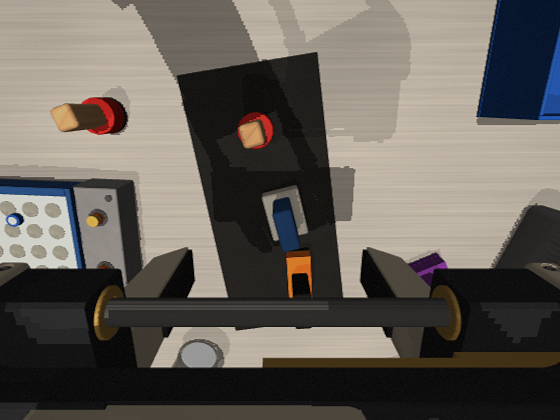

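The wrist picture shows the mallet at (254,130), the sealer at (287,215) and the scraper at (300,275). The gripper hides the lower part of the image, so I'll move farther out to see all three tools.

```bash
python3 -c "
from h import *
go((560,290,260,3.1416,450,None,1))"
```

```text
[[-0.459,-0.04,0.0],[-0.917,-0.08,0.0],[-0.917,-0.08,0.0]] [[0,0,0.0],[0,0,-0.001],[0,0,-0.001]]  [559.996, 289.999, 259.981, 3.145]
```

Call:
send_rows(
  offset=[
    [-0.45,-0.04,0],
    [-0.917,-0.08,0],
    [-0.917,-0.08,0],
  ],
  delta_rot=[
    [0,0,0],
    [0,0,0],
    [0,0,0],
  ],
)

```text
time: 3.6
tool_pos: [562.7, 288.9, 257.9]
tcp_rot: [-3.141, -0.001, 3.136]
contact_force: [-0.6, 0.0, 0.8]
grip_width: 91.7
finger_force: 0.0
```

```bash
cat >> h.py <<'E'
from scipy.optimize import minimize
def hullmask(pts,cal):
    m=np.zeros((420,560),np.uint8); q=np.array([proj('w',p,cal) for p in pts]); h=cv2.convexHull((q*16).astype(np.int32))
    cv2.fillConvexPoly(m,h,1,shift=4); return m>0
def boxpts(x,y,yaw,lx,ly,z0,z1):
    c,s=np.cos(yaw),np.sin(yaw)
    return [(x+c*a*lx/2-s*b*ly/2,y+s*a*lx/2+c*b*ly/2,z) for a in(-1,1) for b in(-1,1) for z in(z0,z1)]
def fit(mask,lx,ly,z0,z1,g,cal,ignore=None):
    def f(p):
        m=hullmask(boxpts(*p,lx,ly,z0,z1),cal); k=mask
        if ignore is not None: m=m&~ignore; k=mask&~ignore
        return -(m&k).sum()/max(1,(m|k).sum())
    best=None
    for dy in (-.15,0,.15):
        r=minimize(f,[g[0],g[1],g[2]+dy],method='Nelder-Mead',options=dict(initial_simplex=[[g[0],g[1],g[2]+dy],[g[0]+8,g[1],g[2]+dy],[g[0],g[1]+8,g[2]+dy],[g[0],g[1],g[2]+dy+.1]]))
        if best is None or r.fun<best.fun: best=r
    return best.x.round(3),round(best.fun,3)
E
python3 - <<'E'
from h import *
c=cmd(); c[3]=3.138; json.dump(c,open(CF,'w'))
cal=optics.get_calibration('wrist'); im=snap('wrist','w2'); import pickle; pickle.dump(cal,open('w2.pkl','wb'))
for n,z in [('scraper',4),('sealer',4),('mallet',4),('mat',0)]:
    for d in finder.pinpoint(n,'wrist')[:2]: print(n,np.round(d['uv'],1),round(d['confidence'],2),ray('wrist',d['uv'],z,cal).round(1)[:2])
E
```

```text
scraper [308.9 204.2] 0.76 [605.9 330.7]
scraper [429.6 199.9] 0.67 [600.8 491.9]
sealer [293.7 123.3] 0.59 [500.6 309.2]
mallet [104.8  15.9] 0.72 [381.7  94.1]
mallet [265.1  29.9] 0.56 [397.  275.4]
mat [282.2 125.1] 0.67 [503. 295.]
mat [ 90.5 186.5] 0.26 [580.9  39.1]
```

View pics/w2.png

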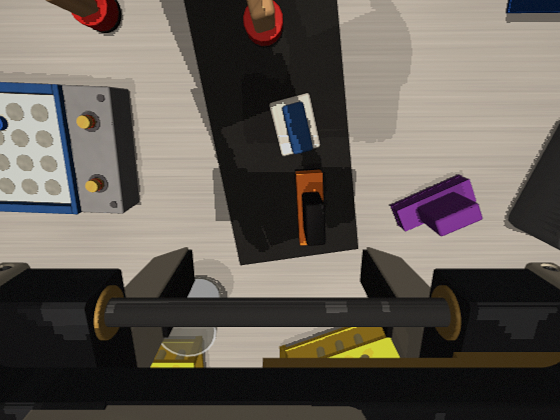

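The wrist view shows the sealer foot at (294,124), the scraper foot at (308,207) and the mallet head at (263,22). The pins are at (86,121) and (93,185), and the mat is tilted.

```bash
python3 - <<'E'
from h import *
import pickle
cal=pickle.load(open('w2.pkl','rb')); im=cv2.imread('pics/w2.png'); hsv=cv2.cvtColor(im,cv2.COLOR_BGR2HSV); H,S,V=[hsv[:,:,i].astype(int) for i in range(3)]
def hullof(m,box):
    k=np.zeros_like(m); k[box[1]:box[3],box[0]:box[2]]=m[box[1]:box[3],box[0]:box[2]]
    cs=max(cv2.findContours(k.astype(np.uint8),0,2)[0],key=cv2.contourArea); o=np.zeros((420,560),np.uint8); cv2.fillConvexPoly(o,cv2.convexHull(cs),1); return o>0,cs
om,_=hullof((H<20)&(S>150)&(V>60),(285,160,340,255))
print('scraper',om.sum(),fit(om,95,32,4,32,(605,328,.08),cal), fit(om,95,32,6,32,(605,328,.08),cal))
sm,_=hullof((S<60)&(V>110),(262,88,328,160))
print('sealer',sm.sum(),fit(sm,64,48,4,26,(502,311,.15),cal))
bm,cs=hullof((H>95)&(H<130)&(S>120)&(V>50),(262,88,328,160)); print('rib',cv2.minAreaRect(cs))
pin=(H>15)&(H<32)&(S>120)&(V>110)
n,l,st,ce=cv2.connectedComponentsWithStats(pin.astype(np.uint8))
for i in range(1,n):
    if st[i,4]>40 and st[i,0]<130 and st[i,1]<250: print('pin',st[i],ce[i],ray('w',ce[i],62,cal).round(1))
for n in ('pin_near_top','pin_far_top'):
    for d in finder.pinpoint(n,'wrist')[:2]: print(n,np.round(d['uv'],1),round(d['confidence'],2),ray('w',d['uv'],66,cal).round(1)[:2])
# mallet in w1
c1=np.load('w1cal.npy',allow_pickle=True).item(); i1=cv2.imread('pics/w1.png'); h1=cv2.cvtColor(i1,cv2.COLOR_BGR2HSV)[105:150,232:278].astype(int)
w=((h1[...,0]>8)&(h1[...,0]<25)&(h1[...,2]>110)&(h1[...,1]<150)).astype(np.uint8)
cs=max(cv2.findContours(w,0,2,offset=(232,105))[0],key=cv2.contourArea); print('handle',cv2.minAreaRect(cs))
r=((h1[...,0]<6)|(h1[...,0]>172))&(h1[...,1]>160); ys,xs=np.where(r); print('red box',xs.min()+232,xs.max()+232,ys.min()+105,ys.max()+105)
print([ray('w',((xs.min()+xs.max())/2+232,105+(ys.min()+ys.max())/2),z,c1).round(1)[:2] for z in(4,25,38)])
cv2.imwrite('pics/mal.png',cv2.resize(i1[100:155,225:285],None,fx=5,fy=5,interpolation=cv2.INTER_CUBIC))
# scraper top-down check : reproject
for f in [(602,328,.05)]: pass
go((605,328,150,3.20,400,1.0),save=False)
E
```

```text
scraper 1634 (array([6.05271e+02, 3.30294e+02, 6.90000e-02]), np.float64(-0.779)) (array([6.06405e+02, 3.30417e+02, 6.60000e-02]), np.float64(-0.783))
sealer 738 (array([5.08890e+02, 2.89524e+02, 4.32000e-01]), np.float64(-0.32))
rib ((297.1781311035156, 127.64805603027344), (49.242523193359375, 20.799522399902344), 76.60750579833984)
pin [ 77 115  13  14 133] [ 82.79699248 121.54887218] [494.6  81.2  62. ]
pin [ 85 181  13  11 109] [ 91.1559633  186.05504587] [565.4  77.2  62. ]
pin_near_top [ 80. 124.] 0.58 [497.   80.1]
pin_far_top [ 90.4 185.7] 0.58 [564.   78.8]
pin_far_top [307.5 204.5] 0.36 [587.3 322.9]
handle ((250.93460083007812, 134.4269256591797), (23.768268585205078, 21.22480010986328), 74.74488067626953)
red box 237 273 112 148
[array([395.5, 272. ]), array([394.1, 273.4]), array([393.2, 274.3])]
[[-0.125,0.106,0.306],[-0.249,0.212,0.611],[-0.374,0.318,0.917]] [[0,0,-0.003],[0,0,-0.007],[0,0,-0.01]] grip=1.0 [605.013, 327.997, 149.941, 3.201]
```

```bash
python3 -c "
from h import *
go((605,330,130,3.208,400,0.7),(605,330,45,3.208,150,None,2))"
```

```text
[[-0.125,0.112,0.361],[-0.249,0.223,0.722]] [[0,0,-0.004],[0,0,-0.007]] grip=0.7 [589.972, 316.651, 173.341, 3.182]
[[-0.13,0.106,0.361]] [[0,0,-0.004]]  [605.046, 329.991, 130.021, 3.207]
[[0.0,0.0,0.142],[0.0,0.0,0.283],[0.0,0.0,0.425],[0.0,0.0,0.567],[0.0,0.0,0.709],[0.0,0.0,0.709],[0.0,0.0,0.709]] [[0,0,0.0],[0,0,0.0],[0,0,0.0],[0,0,0.0],[0,0,0.0],[0,0,0.0],[0,0,0.0]]  [605.046, 329.991, 44.941, 3.207]
```

View pics/mal.png

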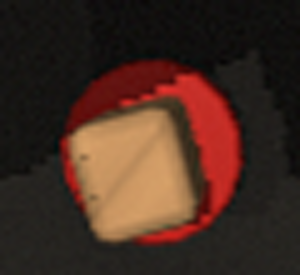

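The mallet handle top is rotated about 15° (crop left edge (70,130) to (100,240)). Next I grasp the scraper.

Call:
send_rows(
  offset=[
    [-0.125,0.112,0.361],
    [-0.249,0.223,0.722],
  ],
  delta_rot=[
    [0,0,-0.004],
    [0,0,-0.007],
  ],
  grip=0.7,
)

```text
time: 4.2
tool_pos: [590.1, 317.4, 173.9]
tcp_rot: [3.141, 0.003, -3.1]
contact_force: [-0.6, 0.2, -0.4]
grip_width: 76.3
finger_force: 0.0
```

Call:
send_rows(
  offset=[
    [-0.13,0.106,0.361],
  ],
  delta_rot=[
    [0,0,-0.004],
  ],
)

```text
time: 4.32
tool_pos: [605.0, 330.8, 129.7]
tcp_rot: [3.141, 0.001, -3.074]
contact_force: [0.1, -0.3, -0.1]
grip_width: 67.2
finger_force: 0.0
```

Call:
send_rows(
  offset=[
    [0,0,0.142],
    [0,0,0.283],
    [0,0,0.425],
    [0,0,0.567],
    [0,0,0.709],
    [0,0,0.709],
    [0,0,0.709],
  ],
  delta_rot=[
    [0,0,0],
    [0,0,0],
    [0,0,0],
    [0,0,0],
    [0,0,0],
    [0,0,0],
    [0,0,0],
  ],
)

```text
time: 5.2
tool_pos: [605.4, 330.1, 45.4]
tcp_rot: [3.141, 0.001, -3.076]
contact_force: [0.3, 0.2, 0.1]
grip_width: 64.1
finger_force: 0.0
```

Call:
send_rows(
  offset=[
    [0,0,0],
    [0,0,0],
    [0,0,0],
    [0,0,0],
    [0,0,0],
    [0,0,0],
  ],
  delta_rot=[
    [0,0,0],
    [0,0,0],
    [0,0,0],
    [0,0,0],
    [0,0,0],
    [0,0,0],
  ],
  grip=0,
)

```text
time: 5.95
tool_pos: [605.0, 330.1, 44.9]
tcp_rot: [3.142, -0.0, -3.076]
contact_force: [0.8, 0.8, -0.6]
grip_width: 21.7
finger_force: 30.0
```

```bash
python3 -c "
from h import *
go((605,330,165,3.207,300),(605,330,230,3.207,300),(600,-40,230,3.088,320,None,2))"
```

```text
[[0.0,0.0,-0.25],[0.0,0.0,-0.5],[0.0,0.0,-0.75],[0.0,0.0,-1.0]] [[0,0,0.0],[0,0,0.0],[0,0,0.0],[0,0,0.0]]  [605.046, 329.991, 164.941, 3.207]
[[0.0,0.0,-0.271],[0.0,0.0,-0.542]] [[0,0,0.0],[0,0,0.0]]  [605.046, 329.991, 229.981, 3.207]
[[0.024,-0.307,0.0],[0.049,-0.615,0.0],[0.073,-0.922,0.0]] [[0,0,0.002],[0,0,0.004],[0,0,0.006]]  [603.549, 219.015, 229.981, 3.169]
[[0.013,-0.308,0.0],[0.026,-0.616,0.0],[0.038,-0.924,0.0]] [[0,0,0.002],[0,0,0.004],[0,0,0.006]]  [602.075, 108.051, 229.981, 3.132]
[[0.001,-0.308,0.0],[0.003,-0.617,0.0],[0.004,-0.925,0.0]] [[0,0,0.002],[0,0,0.003],[0,0,0.005]]  [600.499, -2.939, 229.981, 3.1]
[[-0.009,-0.309,0.0],[-0.009,-0.309,0.0],[-0.009,-0.309,0.0]] [[0,0,0.002],[0,0,0.002],[0,0,0.002]]  [600.048, -40.032, 229.981, 3.088]
```

Call:
send_rows(
  offset=[
    [0,0,-0.25],
    [0,0,-0.5],
    [0,0,-0.75],
    [0,0,-1.0],
  ],
  delta_rot=[
    [0,0,0],
    [0,0,0],
    [0,0,0],
    [0,0,0],
  ],
)

```text
time: 6.45
tool_pos: [604.7, 329.9, 165.4]
tcp_rot: [-3.141, -0.001, -3.076]
contact_force: [-0.1, -0.1, -2.6]
grip_width: 22.3
finger_force: 30.0
```

Call:
send_rows(
  offset=[
    [0,0,-0.271],
    [0,0,-0.542],
  ],
  delta_rot=[
    [0,0,0],
    [0,0,0],
  ],
)

```text
time: 6.7
tool_pos: [604.7, 329.8, 230.5]
tcp_rot: [-3.141, -0.001, -3.076]
contact_force: [0.1, 0.5, -1.7]
grip_width: 22.2
finger_force: 30.0
```

Call:
send_rows(
  offset=[
    [0.024,-0.307,0],
    [0.049,-0.615,0],
    [0.073,-0.922,0],
  ],
  delta_rot=[
    [0,0,0.002],
    [0,0,0.004],
    [0,0,0.006],
  ],
)

```text
time: 7.08
tool_pos: [603.2, 217.9, 229.6]
tcp_rot: [-3.141, -0.001, -3.113]
contact_force: [0.0, -0.4, -2.5]
grip_width: 21.9
finger_force: 3.0
```

Call:
send_rows(
  offset=[
    [0.013,-0.308,0],
    [0.026,-0.616,0],
    [0.038,-0.924,0],
  ],
  delta_rot=[
    [0,0,0.002],
    [0,0,0.004],
    [0,0,0.006],
  ],
)

```text
time: 7.45
tool_pos: [601.8, 106.9, 229.6]
tcp_rot: [3.142, -0.001, 3.132]
contact_force: [0.9, 0.3, -2.2]
grip_width: 21.4
finger_force: 30.0
```

Call:
send_rows(
  offset=[
    [0.001,-0.308,0],
    [0.003,-0.617,0],
    [0.004,-0.925,0],
  ],
  delta_rot=[
    [0,0,0.002],
    [0,0,0.003],
    [0,0,0.005],
  ],
)

```text
time: 7.82
tool_pos: [600.2, -4.1, 229.6]
tcp_rot: [3.141, -0.001, 3.1]
contact_force: [-0.2, -0.0, -1.8]
grip_width: 22.1
finger_force: 30.0
```

Call:
send_rows(
  offset=[
    [-0.009,-0.309,0],
    [-0.009,-0.309,0],
    [-0.009,-0.309,0],
  ],
  delta_rot=[
    [0,0,0.002],
    [0,0,0.002],
    [0,0,0.002],
  ],
)

```text
time: 8.2
tool_pos: [600.0, -39.6, 229.7]
tcp_rot: [3.141, -0.001, 3.088]
contact_force: [0.5, -0.4, -1.9]
grip_width: 22.0
finger_force: 30.0
```

```bash
python3 - <<'E'
from h import *
import pickle
cal=optics.get_calibration('wrist'); im=snap('wrist','w3'); pickle.dump(cal,open('w3.pkl','wb'))
for n,z in [('jig',0),('trough',6),('pin_near_top',66),('pin_far_top',66),('cap1',50)]:
    for d in finder.pinpoint(n,'wrist')[:7]: print(n,np.round(d['uv'],1),round(d['confidence'],2),ray('wrist',d['uv'],z,cal).round(1)[:2])
E
```

```text
jig [260.5 110.9] 0.68 [521.9 -55. ]
trough [134.2 113.4] 0.86 [ 516.9 -198.9]
pin_near_top [400.3  72.8] 0.74 [494.3  80.2]
pin_near_top [107.7 282.1] 0.34 [ 697.8 -238.2]
pin_far_top [392.8 151.3] 0.53 [566.6  77.4]
cap1 [262.   82.5] 0.74 [494.8 -49.1]
cap1 [186.  208.6] 0.64 [ 620.1 -142. ]
cap1 [54.2 86.4] 0.6 [ 487.4 -254. ]
cap1 [201.8 139.3] 0.55 [ 546.1 -115.1]
cap1 [206.1  86.9] 0.51 [ 495.8 -104.5]
cap1 [296.8  80.1] 0.49 [494.4 -14.9]
```

View pics/w3.png

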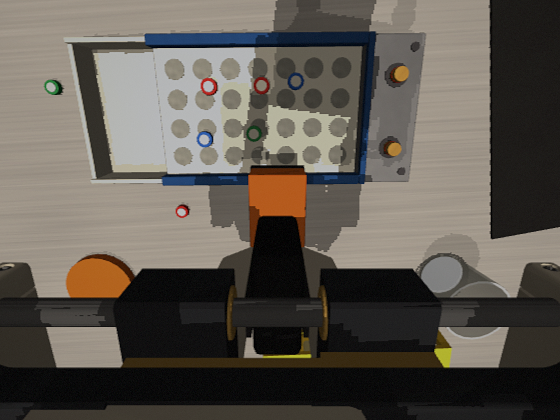

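The wrist picture shows all five bed caps, at (209,87), (261,85), (296,81), (205,139) and (254,133). The bench caps are at (182,211) and (53,88), the pins at (400,73) and (393,149), and the scraper is held with its foot end at (278,170). The grip slackened once during the transfer, but the scraper is still held.

```bash
python3 - <<'E'
from h import *
import pickle
cal=pickle.load(open('w3.pkl','rb')); im=cv2.imread('pics/w3.png'); hsv=cv2.cvtColor(im,cv2.COLOR_BGR2HSV).astype(int); H,S,V=hsv[...,0],hsv[...,1],hsv[...,2]
blue=(H>100)&(H<125)&(S>130)&(V>35)
def line(pts):
    vx,vy,x0,y0=cv2.fitLine(np.array(pts,np.float32),cv2.DIST_HUBER,0,.01,.01).ravel(); return (vx,vy,x0,y0)
top=[(c,np.where(blue[20:60,c])[0].min()+20-.5) for c in range(155,365,3)]
topi=[(c,np.where(blue[20:60,c])[0].max()+20+.5) for c in range(170,355,3)]
bot=[(c,np.where(blue[165:195,c])[0].max()+165+.5) for c in list(range(170,240,3))+list(range(315,355,3)) if blue[165:195,c].any()]
boti=[(c,np.where(blue[165:195,c])[0].min()+165-.5) for c in list(range(170,240,3))+list(range(315,355,3)) if blue[165:195,c].any()]
def wl(pts,z):
    P=np.array([ray('w',p,z,cal)[:2] for p in pts]); k=np.polyfit(P[:,1],P[:,0],1); r=P[:,0]-np.polyval(k,P[:,1]); P=P[abs(r)<2]; k=np.polyfit(P[:,1],P[:,0],1); return k
for n,p,z in (('top',top,58),('topi50',topi,50),('boti',boti,50),('boti58',boti,58),('bot',bot,58)):
    k=wl(p,z); print(n,'slope',k[0].round(4),'x at y=-55',np.polyval(k,-55).round(1))
endl=[(np.where(blue[r,350:385])[0].min()+350-.5,r) for r in range(60,170,5) if blue[r,350:385].any()]
endr=[(np.where(blue[r,350:385])[0].max()+350+.5,r) for r in range(60,170,5) if blue[r,350:385].any()]
for n,e,z in(('endl',endl,58),('endl50',endl,50),('endr',endr,58)):
    P=np.array([ray('w',p,z,cal)[:2] for p in e]); k=np.polyfit(P[:,0],P[:,1],1); print(n,k[0].round(4),np.polyval(k,522).round(1))
pin=(H>12)&(H<32)&(S>120)&(V>140)
n,l,st,ce=cv2.connectedComponentsWithStats(pin.astype(np.uint8))
for i in range(1,n):
    if st[i,4]>40 and st[i,0]>380 and st[i,1]<200: print('pin',st[i],ray('w',ce[i],66,cal).round(1))
org=(H<18)&(S>150)&(V>50)
for r in (166,168,170,172,175,178,182,190,200,205):
    c=np.where(org[r,230:330])[0]
    if len(c): print(r,c.min()+230,c.max()+230,V[r,c.min()+235])
o=get_obs(); print(o['tool_pos'],o['tcp_rot'])
E
```

```text
top slope 0.0435 x at y=-55 452.1
topi50 slope 0.0414 x at y=-55 460.2
boti slope 0.0453 x at y=-55 586.9
boti58 slope 0.0453 x at y=-55 585.2
bot slope 0.0464 x at y=-55 595.0
endl -0.0474 49.4
endl50 -0.0474 51.5
endr -0.0459 54.9
pin [395  66  14  15 171] [494.6  81.2  66. ]
pin [388 143  13  13 135] [564.4  78.5  66. ]
168 252 302 63
170 251 303 77
172 250 304 77
175 248 306 174
178 248 306 181
182 248 306 181
190 249 305 182
200 249 305 180
205 249 305 185
[600.21702415 -39.18569205 229.96567278] [3.14143414e+00 5.54967044e-05 3.08941533e+00]
```

```bash
cat >> h.py <<'E'
J0=np.array([523.4,-55.2]); JY=-0.045
def jig(x,y):
    c,s=np.cos(JY),np.sin(JY); return J0+np.array([c*x-s*y,s*x+c*y])
E
python3 - <<'E'
from h import *
import pickle
cal=pickle.load(open('w3.pkl','rb')); o=get_obs()
Rt=R.from_euler('xyz',o['tcp_rot']).as_matrix()
for zt in (217,210):
  for uv in ((247.5,174.5),(306.5,174.5),(248.5,205),(305.5,205)):
    p=ray('w',uv,zt,cal); print(zt,uv,p.round(1),(Rt.T@(p-o['tool_pos'])).round(1))
for uv in ((252,167.5),(302,167.5)):
    p=ray('w',uv,189,cal); print('bottom',(Rt.T@(p-o['tool_pos'])).round(1))
for uv in [(262,82.5),(202,139),(206,87),(296.5,80.5),(254,133)]:
    p=ray('w',uv,58,cal)[:2]-J0; c,s=np.cos(JY),np.sin(JY); print('cap jig',round(c*p[0]+s*p[1]),round(-s*p[0]+c*p[1]))
for n,p in (('A',jig(-12,84)),): print(n,p)
E
```

```text
217 (247.5, 174.5) [551.7 -53.4 217. ] [ 47.7 -16.7  13. ]
217 (306.5, 174.5) [553.4 -21.6 217. ] [47.6 15.2 13. ]
217 (248.5, 205) [569.  -54.3 217. ] [ 30.4 -16.7  13. ]
217 (305.5, 205) [570.7 -22.6 217. ] [30.4 15.1 13. ]
210 (247.5, 174.5) [553.2 -54.2 210. ] [ 46.2 -17.4  20. ]
210 (306.5, 174.5) [554.9 -21.  210. ] [46.2 15.8 20. ]
210 (248.5, 205) [571.1 -55.  210. ] [ 28.3 -17.4  20. ]
210 (305.5, 205) [572.9 -22.  210. ] [28.2 15.7 20. ]
bottom [ 46.3 -16.4  41. ]
bottom [46.3 14.8 41. ]
cap jig -28 5
cap jig 24 -57
cap jig -25 -49
cap jig -30 38
cap jig 19 -4
A [515.19087233  29.25478212]
```

```bash
python3 - <<'E'
from h import *
Y=np.pi+JY
a,b,c,d=jig(-12,84),jig(-12,-112),jig(12,84),jig(12,-112)
go((*a,145,Y,320),(*a,92,Y,120,None,2),(*b,92,Y,80),(*b,140,Y,200),(*c,140,Y,320),(*c,92,Y,120,None,2),(*d,92,Y,80),(*d,150,Y,200))
E
```

```text
[[0.184,0.135,0.177],[0.369,0.269,0.354],[0.553,0.404,0.531],[0.737,0.538,0.708]] [[0,0,0.0],[0,0,-0.001],[0,0,-0.001],[0,0,-0.001]]  [515.211, 29.195, 145.021, 3.094]
[[0.0,0.0,0.11],[0.0,0.0,0.221],[0.0,0.0,0.331],[0.0,0.0,0.442],[0.0,0.0,0.442],[0.0,0.0,0.442]] [[0,0,0.0],[0,0,0.0],[0,0,0.0],[0,0,0.0],[0,0,0.0],[0,0,0.0]]  [515.211, 29.195, 91.981, 3.094]
[[0.0,-0.082,0.0],[0.0,-0.163,0.0],[-0.001,-0.245,0.0],[-0.001,-0.327,0.0],[-0.001,-0.408,0.0],[-0.001,-0.49,0.0],[-0.001,-0.571,0.0],[-0.002,-0.653,0.0]] [[0,0,0.0],[0,0,0.0],[0,0,0.0],[0,0,0.0],[0,0,0.0],[0,0,0.0],[0,0,0.0],[0,0,0.0]]  [511.724, -49.087, 91.981, 3.094]
[[0.0,-0.082,0.0],[0.0,-0.163,0.0],[-0.001,-0.245,0.0],[-0.001,-0.327,0.0],[-0.001,-0.408,0.0],[-0.001,-0.49,0.0],[-0.001,-0.572,0.0],[-0.001,-0.653,0.0]] [[0,0,0.0],[0,0,0.0],[0,0,0.0],[0,0,0.0],[0,0,0.0],[0,0,0.0],[0,0,0.0],[0,0,0.0]]  [508.118, -127.364, 91.981, 3.094]
[[0.0,-0.082,0.0],[-0.001,-0.163,0.0],[-0.001,-0.245,0.0],[-0.001,-0.327,0.0]] [[0,0,0.0],[0,0,0.0],[0,0,0.0],[0,0,0.0]]  [506.371, -166.566, 91.981, 3.094]
[[0.0,0.0,-0.2],[0.0,0.0,-0.4]] [[0,0
[... 577 characters left out ...]
1,-0.572,0.0],[-0.002,-0.653,0.0]] [[0,0,0.0],[0,0,0.0],[0,0,0.0],[0,0,0.0],[0,0,0.0],[0,0,0.0],[0,0,0.0],[0,0,0.0]]  [535.703, -50.109, 91.981, 3.094]
[[0.0,-0.082,0.0],[0.0,-0.163,0.0],[-0.001,-0.245,0.0],[-0.001,-0.327,0.0],[-0.001,-0.408,0.0],[-0.001,-0.49,0.0],[-0.001,-0.572,0.0],[-0.001,-0.654,0.0]] [[0,0,0.0],[0,0,0.0],[0,0,0.0],[0,0,0.0],[0,0,0.0],[0,0,0.0],[0,0,0.0],[0,0,0.0]]  [532.09, -128.506, 91.981, 3.094]
[[0.0,-0.082,0.0],[-0.001,-0.163,0.0],[-0.001,-0.245,0.0],[-0.001,-0.326,0.0]] [[0,0,0.0],[0,0,0.0],[0,0,0.0],[0,0,0.0]]  [530.35, -167.587, 91.981, 3.094]
[[0.0,0.0,-0.161],[0.0,0.0,-0.322],[0.0,0.0,-0.483]] [[0,0,0.0],[0,0,0.0],[0,0,0.0]]  [530.35, -167.587, 149.941, 3.094]
```

Call:
send_rows(
  offset=[
    [0.184,0.135,0.177],
    [0.369,0.269,0.354],
    [0.553,0.404,0.531],
    [0.737,0.538,0.708],
  ],
  delta_rot=[
    [0,0,0],
    [0,0,-0.001],
    [0,0,-0.001],
    [0,0,-0.001],
  ],
)

```text
time: 9.0
tool_pos: [514.7, 30.1, 144.6]
tcp_rot: [3.141, 0.001, 3.095]
contact_force: [0.3, 0.1, -1.9]
grip_width: 21.9
finger_force: 30.0
```

Call:
send_rows(
  offset=[
    [0,0,0.11],
    [0,0,0.221],
    [0,0,0.331],
    [0,0,0.442],
    [0,0,0.442],
    [0,0,0.442],
  ],
  delta_rot=[
    [0,0,0],
    [0,0,0],
    [0,0,0],
    [0,0,0],
    [0,0,0],
    [0,0,0],
  ],
)

```text
time: 9.75
tool_pos: [515.5, 29.1, 92.1]
tcp_rot: [3.141, 0.0, 3.094]
contact_force: [0.8, -0.4, -2.0]
grip_width: 21.7
finger_force: 30.0
```

Call:
send_rows(
  offset=[
    [0,-0.082,0],
    [0,-0.163,0],
    [-0.001,-0.245,0],
    [-0.001,-0.327,0],
    [-0.001,-0.408,0],
    [-0.001,-0.49,0],
    [-0.001,-0.571,0],
    [-0.002,-0.653,0],
  ],
  delta_rot=[
    [0,0,0],
    [0,0,0],
    [0,0,0],
    [0,0,0],
    [0,0,0],
    [0,0,0],
    [0,0,0],
    [0,0,0],
  ],
)

```text
time: 10.75
tool_pos: [511.8, -49.7, 91.9]
tcp_rot: [3.141, -0.0, 3.094]
contact_force: [-1.1, -0.4, -1.8]
grip_width: 21.9
finger_force: 30.0
```

Call:
send_rows(
  offset=[
    [0,-0.082,0],
    [0,-0.163,0],
    [-0.001,-0.245,0],
    [-0.001,-0.327,0],
    [-0.001,-0.408,0],
    [-0.001,-0.49,0],
    [-0.001,-0.572,0],
    [-0.001,-0.653,0],
  ],
  delta_rot=[
    [0,0,0],
    [0,0,0],
    [0,0,0],
    [0,0,0],
    [0,0,0],
    [0,0,0],
    [0,0,0],
    [0,0,0],
  ],
)

```text
time: 11.75
tool_pos: [508.3, -128.1, 91.9]
tcp_rot: [3.142, 0.0, 3.094]
contact_force: [0.4, 0.2, -1.0]
grip_width: 21.6
finger_force: 30.0
```

Call:
send_rows(
  offset=[
    [0,-0.082,0],
    [-0.001,-0.163,0],
    [-0.001,-0.245,0],
    [-0.001,-0.327,0],
  ],
  delta_rot=[
    [0,0,0],
    [0,0,0],
    [0,0,0],
    [0,0,0],
  ],
)

```text
time: 12.25
tool_pos: [506.5, -167.2, 91.9]
tcp_rot: [3.141, -0.0, 3.094]
contact_force: [-0.4, -0.3, -2.3]
grip_width: 21.9
finger_force: 30.0
```

Call:
send_rows(
  offset=[
    [0,0,-0.2],
    [0,0,-0.4],
  ],
  delta_rot=[
    [0,0,0],
    [0,0,0],
  ],
)

```text
time: 12.5
tool_pos: [506.3, -167.0, 140.3]
tcp_rot: [3.141, -0.001, 3.094]
contact_force: [-0.1, 0.9, -2.6]
grip_width: 21.7
finger_force: 30.0
```

Second pass.

Call:
send_rows(
  offset=[
    [-0.039,0.327,0],
    [-0.078,0.654,0],
    [-0.117,0.98,0],
  ],
  delta_rot=[
    [0,0,0],
    [0,0,0],
    [0,0,0],
  ],
)

```text
time: 12.88
tool_pos: [526.3, -49.1, 140.1]
tcp_rot: [3.142, 0.0, 3.094]
contact_force: [0.8, -0.1, -2.1]
grip_width: 21.9
finger_force: 30.0
```

Call:
send_rows(
  offset=[
    [-0.039,0.327,0],
    [-0.079,0.654,0],
  ],
  delta_rot=[
    [0,0,0],
    [0,0,0],
  ],
)

```text
time: 13.12
tool_pos: [539.5, 29.1, 140.0]
tcp_rot: [3.142, 0.0, 3.094]
contact_force: [1.3, 0.6, -2.0]
grip_width: 21.6
finger_force: 30.0
```

Call:
send_rows(
  offset=[
    [0,0,0.1],
    [0,0,0.2],
    [0,0,0.3],
    [0,0,0.4],
    [0,0,0.4],
    [0,0,0.4],
  ],
  delta_rot=[
    [0,0,0],
    [0,0,0],
    [0,0,0],
    [0,0,0],
    [0,0,0],
    [0,0,0],
  ],
)

```text
time: 13.88
tool_pos: [539.4, 28.0, 92.0]
tcp_rot: [3.141, 0.0, 3.094]
contact_force: [-0.2, 0.4, -0.9]
grip_width: 22.3
finger_force: 30.0
```

Call:
send_rows(
  offset=[
    [0,-0.082,0],
    [0,-0.163,0],
    [-0.001,-0.245,0],
    [-0.001,-0.327,0],
    [-0.001,-0.408,0],
    [-0.001,-0.49,0],
    [-0.001,-0.572,0],
    [-0.002,-0.653,0],
  ],
  delta_rot=[
    [0,0,0],
    [0,0,0],
    [0,0,0],
    [0,0,0],
    [0,0,0],
    [0,0,0],
    [0,0,0],
    [0,0,0],
  ],
)

```text
time: 14.88
tool_pos: [535.8, -50.8, 91.9]
tcp_rot: [3.141, 0.0, 3.094]
contact_force: [1.0, 0.3, -2.1]
grip_width: 22.0
finger_force: 30.0
```

Call:
send_rows(
  offset=[
    [0,-0.082,0],
    [0,-0.163,0],
    [-0.001,-0.245,0],
    [-0.001,-0.327,0],
    [-0.001,-0.408,0],
    [-0.001,-0.49,0],
    [-0.001,-0.572,0],
    [-0.001,-0.654,0],
  ],
  delta_rot=[
    [0,0,0],
    [0,0,0],
    [0,0,0],
    [0,0,0],
    [0,0,0],
    [0,0,0],
    [0,0,0],
    [0,0,0],
  ],
)

```text
time: 15.88
tool_pos: [532.2, -129.1, 91.9]
tcp_rot: [3.141, 0.0, 3.094]
contact_force: [-0.2, 1.4, -1.4]
grip_width: 21.8
finger_force: 30.0
```

Call:
send_rows(
  offset=[
    [0,-0.082,0],
    [-0.001,-0.163,0],
    [-0.001,-0.245,0],
    [-0.001,-0.326,0],
  ],
  delta_rot=[
    [0,0,0],
    [0,0,0],
    [0,0,0],
    [0,0,0],
  ],
)

```text
time: 16.38
tool_pos: [530.5, -168.2, 92.0]
tcp_rot: [3.142, 0.0, 3.094]
contact_force: [0.6, 0.1, -1.5]
grip_width: 21.8
finger_force: 30.0
```

Call:
send_rows(
  offset=[
    [0,0,-0.161],
    [0,0,-0.322],
    [0,0,-0.483],
  ],
  delta_rot=[
    [0,0,0],
    [0,0,0],
    [0,0,0],
  ],
)

```text
time: 16.75
tool_pos: [530.4, -167.9, 150.4]
tcp_rot: [3.141, -0.0, 3.094]
contact_force: [0.6, -0.2, -2.4]
grip_width: 21.9
finger_force: 30.0
```

```bash
python3 - <<'E'
from h import *
go((600,-40,225,3.094,400),save=True)
Y=np.pi+0.067
go((605,330,225,3.207,400),(605,330,90,Y,300),(605,330,46.5,Y,80,None,2))
E
```

```text
[[-0.132,0.272,-0.156],[-0.265,0.545,-0.313],[-0.397,0.817,-0.469]] [[0,0,0.0],[0,0,0.0],[0,0,0.0]]  [582.598, -71.924, 206.221, 3.094]
[[-0.132,0.273,-0.156]] [[0,0,0.0]]  [599.979, -39.954, 224.941, 3.094]
[[0.013,0.385,0.0],[0.026,0.77,0.0]] [[0,0,-0.002],[0,0,-0.004]]  [601.256, 52.49, 224.941, 3.119]
[[0.003,0.385,0.0],[0.007,0.771,0.0]] [[0,0,-0.002],[0,0,-0.005]]  [602.493, 145.005, 224.941, 3.151]
[[-0.009,0.385,0.0],[-0.017,0.771,0.0]] [[0,0,-0.002],[0,0,-0.004]]  [603.702, 237.54, 224.941, 3.176]
[[-0.019,0.385,0.0],[-0.037,0.77,0.0]] [[0,0,-0.002],[0,0,-0.005]]  [604.989, 330.037, 224.941, 3.207]
[[0.0,0.0,0.281],[0.0,0.0,0.562],[0.0,0.0,0.843]] [[0,0,0.0],[0,0,0.0],[0,0,0.0]]  [604.989, 330.037, 123.781, 3.207]
[[0.0,0.0,0.282]] [[0,0,0.0]]  [604.989, 330.037, 89.941, 3.207]
[[0.0,0.0,0.072],[0.0,0.0,0.145],[0.0,0.0,0.217],[0.0,0.0,0.29],[0.0,0.0,0.362],[0.0,0.0,0.362],[0.0,0.0,0.362]] [[0,0,0.0],[0,0,0.0],[0,0,0.0],[0,0,0.0],[0,0,0.0],[0,0,0.0],[0,0,0.0]]  [604.989, 330.037, 46.501, 3.207]
```

Call:
send_rows(
  offset=[
    [-0.132,0.272,-0.156],
    [-0.265,0.545,-0.313],
    [-0.397,0.817,-0.469],
  ],
  delta_rot=[
    [0,0,0],
    [0,0,0],
    [0,0,0],
  ],
)

```text
time: 17.12
tool_pos: [583.1, -71.3, 206.9]
tcp_rot: [3.142, 0.0, 3.094]
contact_force: [-0.8, -0.2, -1.9]
grip_width: 21.8
finger_force: 30.0
```

Call:
send_rows(
  offset=[
    [-0.132,0.273,-0.156],
    [-0.132,0.273,-0.156],
  ],
  delta_rot=[
    [0,0,0],
    [0,0,0],
  ],
)

```text
time: 17.38
tool_pos: [601.6, -38.1, 226.3]
tcp_rot: [3.141, 0.003, 3.098]
contact_force: [-0.5, -0.7, -1.2]
grip_width: 21.7
finger_force: 30.0
```

```bash
python3 - <<'E'
from h import *
cal=optics.get_calibration('wrist'); im=snap('wrist','w4')
print(get_obs()['tool_pos'])
def j(p):
    p=p[:2]-J0; c,s=np.cos(JY),np.sin(JY); return [round(c*p[0]+s*p[1]),round(-s*p[0]+c*p[1])]
for d in finder.pinpoint('cap1','wrist')[:9]: print(np.round(d['uv'],1),round(d['confidence'],2),'bench',ray('w',d['uv'],0,cal).round(1)[:2],'bed',j(ray('w',d['uv'],50,cal)),'tr',j(ray('w',d['uv'],6,cal)))
E
```

```text
[600.49379948 -39.34072206 225.16674201]
[178.7 209.2] 0.72 bench [ 638.4 -164.3] bed [103, -88] tr [118, -102]
[151.2 127.9] 0.7 bench [ 537.9 -182.5] bed [17, -107] tr [20, -124]
[51.2 80.2] 0.66 bench [ 481.6 -285.4] bed [-28, -199] tr [-31, -228]
[148.8 140.5] 0.65 bench [ 552.1 -187.7] bed [29, -111] tr [34, -129]
[141.1  87.5] 0.56 bench [ 493.6 -186.5] bed [-22, -113] tr [-24, -130]
[162.6 118.9] 0.53 bench [ 528.4 -167.7] bed [8, -95] tr [10, -110]
```

View pics/w4.png

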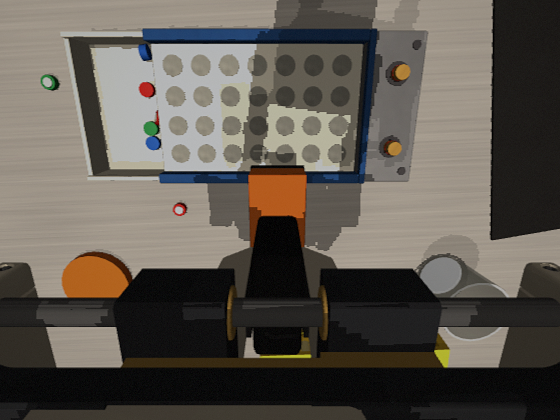

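All five bed caps are now in the trough (pixels (145,52), (147,89), (157,118), (151,129), (152,143)). The bench caps are still at (179,209) and (49,82). I'm putting the scraper back.

Call:
send_rows(
  offset=[
    [0.013,0.385,0],
    [0.026,0.77,0],
  ],
  delta_rot=[
    [0,0,-0.002],
    [0,0,-0.004],
  ],
)

```text
time: 17.73
tool_pos: [600.7, 51.6, 223.9]
tcp_rot: [-3.141, -0.002, 3.117]
contact_force: [-0.3, -0.4, -2.2]
grip_width: 21.7
finger_force: 30.0
```

Call:
send_rows(
  offset=[
    [0.003,0.385,0],
    [0.007,0.771,0],
  ],
  delta_rot=[
    [0,0,-0.002],
    [0,0,-0.005],
  ],
)

```text
time: 17.98
tool_pos: [602.1, 144.7, 224.1]
tcp_rot: [-3.141, -0.002, -3.134]
contact_force: [0.1, -0.5, -1.9]
grip_width: 21.8
finger_force: 30.0
```

Call:
send_rows(
  offset=[
    [-0.009,0.385,0],
    [-0.017,0.771,0],
  ],
  delta_rot=[
    [0,0,-0.002],
    [0,0,-0.004],
  ],
)

```text
time: 18.23
tool_pos: [603.5, 237.2, 224.0]
tcp_rot: [-3.141, -0.002, -3.108]
contact_force: [0.3, 0.3, -1.4]
grip_width: 21.9
finger_force: 30.0
```

Call:
send_rows(
  offset=[
    [-0.019,0.385,0],
    [-0.037,0.77,0],
  ],
  delta_rot=[
    [0,0,-0.002],
    [0,0,-0.005],
  ],
)

```text
time: 18.48
tool_pos: [605.1, 329.7, 223.9]
tcp_rot: [-3.141, -0.002, -3.077]
contact_force: [0.3, -0.4, -1.5]
grip_width: 21.9
finger_force: 30.0
```

Call:
send_rows(
  offset=[
    [0,0,0.281],
    [0,0,0.562],
    [0,0,0.843],
  ],
  delta_rot=[
    [0,0,0],
    [0,0,0],
    [0,0,0],
  ],
)

```text
time: 18.85
tool_pos: [604.8, 328.4, 121.7]
tcp_rot: [-3.141, -0.002, -3.077]
contact_force: [0.6, -0.4, -1.7]
grip_width: 21.8
finger_force: 30.0
```

Call:
send_rows(
  offset=[
    [0,0,0.282],
  ],
  delta_rot=[
    [0,0,0],
  ],
)

```text
time: 18.98
tool_pos: [604.9, 328.2, 87.9]
tcp_rot: [-3.141, -0.002, -3.077]
contact_force: [0.8, -0.3, -2.0]
grip_width: 21.8
finger_force: 30.0
```

Call:
send_rows(
  offset=[
    [0,0,0.074],
    [0,0,0.148],
    [0,0,0.222],
    [0,0,0.296],
    [0,0,0.37],
    [0,0,0.37],
    [0,0,0.37],
  ],
  delta_rot=[
    [0,0,0],
    [0,0,0],
    [0,0,0],
    [0,0,0],
    [0,0,0],
    [0,0,0],
    [0,0,0],
  ],
)

```text
time: 19.85
tool_pos: [604.9, 330.1, 45.6]
tcp_rot: [3.142, -0.0, -3.076]
contact_force: [0.0, 0.0, -1.3]
grip_width: 21.6
finger_force: 30.0
```

Call:
send_rows(
  offset=[
    [0,0,0],
    [0,0,0],
    [0,0,0],
    [0,0,0],
    [0,0,0],
  ],
  delta_rot=[
    [0,0,0],
    [0,0,0],
    [0,0,0],
    [0,0,0],
    [0,0,0],
  ],
  grip=0.7,
)

```text
time: 20.48
tool_pos: [605.0, 330.1, 45.6]
tcp_rot: [3.141, 0.0, -3.076]
contact_force: [0.0, -0.6, -0.5]
grip_width: 63.1
finger_force: 0.0
```

```bash
python3 - <<'E'
from h import *
c=cmd(); c[2]=89.941-.37*120; json.dump(c,open(CF,'w')); print(get_obs()['tool_pos'],c)
# go to look at bench caps from above: red (638,-164)
go((605,330,130,3.207,300),(605,330,200,3.207,300),(590,-170,170,3.094,420,None,2))
E
```

```text
[604.99532215 330.08572163  45.57853825] [604.9889996458123, 330.03743438649605, 45.541000000000004, 3.207115038378976]
[[0.0,0.0,-0.235],[0.0,0.0,-0.469],[0.0,0.0,-0.704]] [[0,0,0.0],[0,0,0.0],[0,0,0.0]]  [604.989, 330.037, 130.021, 3.207]
[[0.0,0.0,-0.292],[0.0,0.0,-0.583]] [[0,0,0.0],[0,0,0.0]]  [604.989, 330.037, 199.981, 3.207]
[[0.04,-0.415,0.025],[0.079,-0.83,0.05]] [[0,0,0.002],[0,0,0.004]]  [602.051, 230.03, 193.981, 3.182]
[[0.029,-0.416,0.025],[0.059,-0.832,0.05]] [[0,0,0.002],[0,0,0.004]]  [599.008, 129.986, 187.981, 3.157]
[[0.019,-0.416,0.025],[0.038,-0.833,0.05]] [[0,0,0.002],[0,0,0.003]]  [595.973, 29.968, 181.981, 3.138]
[[0.011,-0.417,0.025],[0.022,-0.833,0.05]] [[0,0,0.002],[0,0,0.004]]  [592.974, -69.982, 175.981, 3.113]
[[0.0,-0.417,0.025],[0.001,-0.834,0.05],[0.001,-0.834,0.05],[0.001,-0.834,0.05]] [[0,0,0.002],[0,0,0.003],[0,0,0.003],[0,0,0.003]]  [589.98, -170.017, 169.981, 3.094]
```

```bash
python3 - <<'E'
from h import *
json.dump([604.989,330.037,199.981,3.207115],open(CF,'w'))
go((640,-200,180,3.13,420,None,2))
E
```

```text
[[0.0,-0.402,0.015],[0.0,-0.805,0.03]] [[0,0,0.001],[0,0,0.002]]  [611.314, 233.644, 196.381, 3.195]
[[-0.005,-0.402,0.015],[-0.011,-0.805,0.03]] [[0,0,0.001],[0,0,0.002]]  [617.745, 137.25, 192.781, 3.182]
[[-0.01,-0.402,0.015],[-0.021,-0.804,0.03]] [[0,0,0.001],[0,0,0.002]]  [624.159, 40.95, 189.181, 3.169]
[[-0.015,-0.402,0.015],[-0.03,-0.804,0.031]] [[0,0,0.001],[0,0,0.003]]  [630.442, -55.392, 185.461, 3.151]
[[-0.023,-0.402,0.015],[-0.046,-0.804,0.03]] [[0,0,0.001],[0,0,0.002]]  [636.827, -151.819, 181.861, 3.138]
[[-0.028,-0.401,0.016],[-0.028,-0.401,0.016],[-0.028,-0.401,0.016]] [[0,0,0.001],[0,0,0.001],[0,0,0.001]]  [640.014, -199.951, 179.941, 3.132]
```

Call:
send_rows(
  offset=[
    [0,0,-0.235],
    [0,0,-0.469],
    [0,0,-0.704],
  ],
  delta_rot=[
    [0,0,0],
    [0,0,0],
    [0,0,0],
  ],
)

```text
time: 20.85
tool_pos: [604.9, 330.0, 130.8]
tcp_rot: [3.142, -0.0, -3.076]
contact_force: [-0.0, 0.0, 0.1]
grip_width: 64.0
finger_force: 0.0
```

Call:
send_rows(
  offset=[
    [0,0,-0.292],
    [0,0,-0.583],
  ],
  delta_rot=[
    [0,0,0],
    [0,0,0],
  ],
)

```text
time: 21.1
tool_pos: [604.8, 330.0, 201.1]
tcp_rot: [3.142, -0.0, -3.076]
contact_force: [1.0, 0.2, -0.2]
grip_width: 64.2
finger_force: 0.0
```

Call:
send_rows(
  offset=[
    [0,-0.402,0.015],
    [0,-0.805,0.03],
  ],
  delta_rot=[
    [0,0,0.001],
    [0,0,0.002],
  ],
)

```text
time: 21.35
tool_pos: [611.3, 233.1, 196.9]
tcp_rot: [3.141, 0.001, -3.087]
contact_force: [0.4, -1.0, -1.3]
grip_width: 64.4
finger_force: 0.0
```

Call:
send_rows(
  offset=[
    [-0.005,-0.402,0.015],
    [-0.011,-0.805,0.03],
  ],
  delta_rot=[
    [0,0,0.001],
    [0,0,0.002],
  ],
)

```text
time: 21.6
tool_pos: [617.7, 135.8, 192.9]
tcp_rot: [3.142, 0.0, -3.101]
contact_force: [0.5, 0.4, -0.1]
grip_width: 64.5
finger_force: 0.0
```

Call:
send_rows(
  offset=[
    [-0.01,-0.402,0.015],
    [-0.021,-0.804,0.03],
  ],
  delta_rot=[
    [0,0,0.001],
    [0,0,0.002],
  ],
)

```text
time: 21.85
tool_pos: [624.2, 39.4, 189.3]
tcp_rot: [3.142, 0.0, -3.114]
contact_force: [0.9, 0.7, -0.1]
grip_width: 64.4
finger_force: 0.0
```

Call:
send_rows(
  offset=[
    [-0.015,-0.402,0.015],
    [-0.03,-0.804,0.031],
  ],
  delta_rot=[
    [0,0,0.001],
    [0,0,0.003],
  ],
)

```text
time: 22.1
tool_pos: [630.5, -56.9, 185.5]
tcp_rot: [3.142, 0.0, -3.133]
contact_force: [1.2, 0.5, 0.1]
grip_width: 64.1
finger_force: 0.0
```

Call:
send_rows(
  offset=[
    [-0.023,-0.402,0.015],
    [-0.046,-0.804,0.03],
  ],
  delta_rot=[
    [0,0,0.001],
    [0,0,0.002],
  ],
)

```text
time: 22.35
tool_pos: [637.0, -153.3, 181.9]
tcp_rot: [3.142, 0.0, 3.138]
contact_force: [0.4, 0.0, -0.0]
grip_width: 64.1
finger_force: 0.0
```

Call:
send_rows(
  offset=[
    [-0.028,-0.401,0.016],
    [-0.028,-0.401,0.016],
    [-0.028,-0.401,0.016],
  ],
  delta_rot=[
    [0,0,0.001],
    [0,0,0.001],
    [0,0,0.001],
  ],
)

```text
time: 22.72
tool_pos: [640.1, -199.5, 179.7]
tcp_rot: [3.141, -0.0, 3.132]
contact_force: [0.1, 0.7, -0.1]
grip_width: 64.4
finger_force: 0.0
```

```bash
cat >> h.py <<'E'
def tojig(p):
    p=np.array(p)[:2]-J0; c,s=np.cos(JY),np.sin(JY); return [round(c*p[0]+s*p[1]),round(-s*p[0]+c*p[1])]
def capblobs(im,cal,z):
    hsv=cv2.cvtColor(im,cv2.COLOR_RGB2HSV).astype(int); H,S,V=hsv[...,0],hsv[...,1],hsv[...,2]
    for nm,m in (('red',((H<6)|(H>172))&(S>130)&(V>90)),('green',(H>55)&(H<85)&(S>110)&(V>50)),('blue',(H>102)&(H<125)&(S>140)&(V>50))):
        m=cv2.morphologyEx(m.astype(np.uint8),cv2.MORPH_CLOSE,np.ones((7,7)))
        n,l,st,ce=cv2.connectedComponentsWithStats(m)
        for i in range(1,n):
            if 40<st[i,4]<1500: 
                uv=st[i,:2]+(st[i,2:4]-1)/2; print(nm,st[i].tolist(),ray('w',uv,z,cal).round(1)[:2],tojig(ray('w',uv,z,cal)))
E
python3 - <<'E'
from h import *
cal=optics.get_calibration('wrist'); im=snap('wrist','w5'); print(get_obs()['tool_pos'])
for d in finder.pinpoint('cap1','wrist')[:9]: print(np.round(d['uv'],1),round(d['confidence'],2),'bench',ray('w',d['uv'],4,cal).round(1)[:2],'tr',tojig(ray('w',d['uv'],6,cal)))
capblobs(im,cal,5)
E
```

```text
[ 640.2161049  -198.83451694  179.92981362]
[315.5  71.1] 0.77 bench [ 525.9 -161.8] tr [8, -107]
[298.5  35.8] 0.76 bench [ 495.4 -178.5] tr [-22, -125]
[311.2 185.4] 0.74 bench [ 638.7 -163.3] tr [120, -103]
[295.6 104.2] 0.57 bench [ 556.  -180.7] tr [38, -124]
[298.6  83.2] 0.53 bench [ 536.6 -177.9] tr [19, -122]
[184.6  22.7] 0.52 bench [ 483.5 -283.6] tr [-29, -229]
red [293, 26, 17, 19, 234] [ 494.9 -176.2] [-23, -122]
red [307, 178, 14, 14, 95] [ 637.5 -161. ] [119, -101]
green [174, 13, 17, 19, 137] [ 483.2 -285.6] [-30, -232]
green [292, 75, 15, 17, 187] [ 536.5 -177.6] [19, -122]
blue [8, 19, 22, 47, 707] [ 498.2 -440. ] [-8, -386]
blue [290, 94, 16, 16, 196] [ 553.5 -178.9] [36, -122]
blue [322, 135, 70, 13, 756] [ 592.3 -118.3] [72, -60]
blue [42, 269, 14, 19, 162] [ 746.8 -468.7] [242, -403]
```

View pics/w5.png

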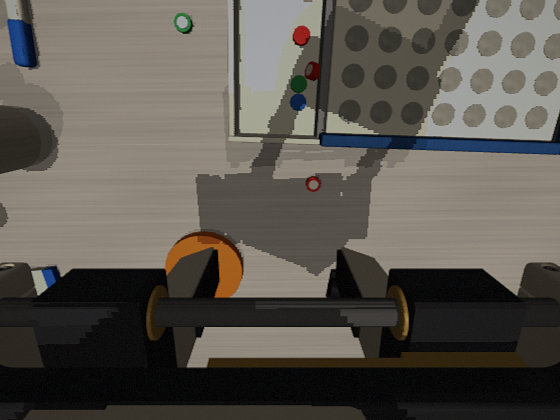

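The red bench cap is at (313,184), giving world (637.5,-161), and the green one at (182,22), giving (483,-286). In the trough I see red (301,36), a tilted red (312,71), green (298,84) and blue (298,102). The other blue is out of frame.

```bash
python3 - <<'E'
from h import *
x,y=637.5,-161
t=jig(10,-150); print(t)
go((x,y,70,3.132,350,0.45),(x,y,2,3.132,130,None,2),(x,y,2,3.132,100,0,4),(x,y,80,3.132,250))
go((*t,90,2.3,250),(*t,36,1.571,100,None,2),(*t,36,1.571,100,0.35,3),(*t,100,1.571,300))
E
```

```text
[ 526.6421546  -205.49799877]
[[0.008,0.108,0.305],[0.016,0.216,0.611],[0.024,0.324,0.916]] [[0,0,0.0],[0,0,0.0],[0,0,0.0]] grip=0.45 [637.518, -161.044, 70.021, 3.132]
[[0.0,0.0,0.113],[0.0,0.0,0.227],[0.0,0.0,0.34],[0.0,0.0,0.453],[0.0,0.0,0.567],[0.0,0.0,0.567],[0.0,0.0,0.567]] [[0,0,0.0],[0,0,0.0],[0,0,0.0],[0,0,0.0],[0,0,0.0],[0,0,0.0],[0,0,0.0]]  [637.518, -161.044, 1.981, 3.132]
[[0.0,0.0,0.0],[0.0,0.0,0.0],[0.0,0.0,0.0],[0.0,0.0,0.0],[0.0,0.0,0.0]] [[0,0,0.0],[0,0,0.0],[0,0,0.0],[0,0,0.0],[0,0,0.0]] grip=0 [637.518, -161.044, 1.981, 3.132]
[[0.0,0.0,-0.217],[0.0,0.0,-0.433],[0.0,0.0,-0.65]] [[0,0,0.0],[0,0,0.0],[0,0,0.0]]  [637.518, -161.044, 79.981, 3.132]
[[0.153,-0.063,-0.014],[0.307,-0.127,-0.028],[0.46,-0.19,-0.042],[0.614,-0.253,-0.056],[0.767,-0.316,-0.07],[0.92,-0.38,-0.083]] [[0,0,0.022],[0,0,0.044],[0,0,0.066],[0,0,0.088],[0,0,0.11],[0,0,0.132]]  [526.673, -205.552, 89.941, 2.302]
[[0.0,0.0,0.09],[0.0,0.0,0.18],[0.0,0.0,0.27],[0.0,0.0,0.36],[0.001,0.0,0.45],[0.001,0.0,0.45],[0.001,0.0,0.45]] [[0,0,0.023],[0,0,0.047],[0,0,0.07],[0,0,0.093],[0,0,0.116],[0,0,0.116],[0,0,0.116]]  [526.593, -205.462, 35.941, 1.573]
[[0.0,0.0,0.0],[0.0,0.0,0.0],[0.0,0.0,0.0],[0.0,0.0,0.0]] [[0,0,0.0],[0,0,0.0],[0,0,0.0],[0,0,0.0]] grip=0.35 [526.593, -205.462, 35.941, 1.573]
[[0.0,0.0,-0.267],[0.0,0.0,-0.534]] [[0,0,0.0],[0,0,0.0]]  [526.593, -205.462, 100.021, 1.573]
```

Call:
send_rows(
  offset=[
    [0.008,0.108,0.305],
    [0.016,0.216,0.611],
    [0.024,0.324,0.916],
  ],
  delta_rot=[
    [0,0,0],
    [0,0,0],
    [0,0,0],
  ],
  grip=0.45,
)

```text
time: 23.2
tool_pos: [637.9, -159.0, 69.4]
tcp_rot: [3.142, 0.001, 3.134]
contact_force: [0.1, 0.3, -0.1]
grip_width: 42.3
finger_force: 0.0
```

Call:
send_rows(
  offset=[
    [0,0,0.113],
    [0,0,0.227],
    [0,0,0.34],
    [0,0,0.453],
    [0,0,0.567],
    [0,0,0.567],
    [0,0,0.567],
  ],
  delta_rot=[
    [0,0,0],
    [0,0,0],
    [0,0,0],
    [0,0,0],
    [0,0,0],
    [0,0,0],
    [0,0,0],
  ],
)

```text
time: 24.08
tool_pos: [637.7, -161.1, 1.7]
tcp_rot: [3.141, -0.0, 3.132]
contact_force: [-0.1, -0.3, 0.1]
grip_width: 41.8
finger_force: 0.0
```

Call:
send_rows(
  offset=[
    [0,0,0],
    [0,0,0],
    [0,0,0],
    [0,0,0],
    [0,0,0],
  ],
  delta_rot=[
    [0,0,0],
    [0,0,0],
    [0,0,0],
    [0,0,0],
    [0,0,0],
  ],
  grip=0,
)

```text
time: 24.7
tool_pos: [637.8, -161.0, 2.0]
tcp_rot: [3.142, 0.0, 3.132]
contact_force: [0.4, 0.6, 0.2]
grip_width: 14.5
finger_force: 30.0
```

Call:
send_rows(
  offset=[
    [0,0,-0.217],
    [0,0,-0.433],
    [0,0,-0.65],
  ],
  delta_rot=[
    [0,0,0],
    [0,0,0],
    [0,0,0],
  ],
)

```text
time: 25.08
tool_pos: [637.6, -161.0, 80.6]
tcp_rot: [3.141, -0.0, 3.132]
contact_force: [0.1, 0.6, 0.7]
grip_width: 14.3
finger_force: 30.0
```

Call:
send_rows(
  offset=[
    [0.153,-0.063,-0.014],
    [0.307,-0.127,-0.028],
    [0.46,-0.19,-0.042],
    [0.614,-0.253,-0.056],
    [0.767,-0.316,-0.07],
    [0.92,-0.38,-0.083],
  ],
  delta_rot=[
    [0,0,0.022],
    [0,0,0.044],
    [0,0,0.066],
    [0,0,0.088],
    [0,0,0.11],
    [0,0,0.132],
  ],
)

```text
time: 25.82
tool_pos: [526.3, -205.8, 90.0]
tcp_rot: [3.141, 0.0, 2.298]
contact_force: [0.8, -0.3, -0.3]
grip_width: 14.1
finger_force: 30.0
```

Call:
send_rows(
  offset=[
    [0,0,0.09],
    [0,0,0.18],
    [0,0,0.27],
    [0,0,0.36],
    [0.001,0,0.45],
    [0.001,0,0.45],
    [0.001,0,0.45],
  ],
  delta_rot=[
    [0,0,0.023],
    [0,0,0.047],
    [0,0,0.07],
    [0,0,0.093],
    [0,0,0.116],
    [0,0,0.116],
    [0,0,0.116],
  ],
)

```text
time: 26.7
tool_pos: [527.0, -205.6, 36.3]
tcp_rot: [3.141, 0.0, 1.577]
contact_force: [0.4, -0.5, -0.3]
grip_width: 14.2
finger_force: 30.0
```

Call:
send_rows(
  offset=[
    [0,0,0],
    [0,0,0],
    [0,0,0],
    [0,0,0],
  ],
  delta_rot=[
    [0,0,0],
    [0,0,0],
    [0,0,0],
    [0,0,0],
  ],
  grip=0.35,
)

```text
time: 27.2
tool_pos: [526.8, -205.5, 36.0]
tcp_rot: [3.141, -0.0, 1.574]
contact_force: [0.2, -0.2, 1.0]
grip_width: 31.8
finger_force: 0.0
```

Call:
send_rows(
  offset=[
    [0,0,-0.267],
    [0,0,-0.534],
  ],
  delta_rot=[
    [0,0,0],
    [0,0,0],
  ],
)

```text
time: 27.45
tool_pos: [526.5, -205.3, 100.4]
tcp_rot: [-3.141, -0.001, 1.574]
contact_force: [-0.4, 0.1, 0.3]
grip_width: 32.2
finger_force: 0.0
```

```bash
python3 - <<'E'
from h import *
cal=optics.get_calibration('wrist'); im=snap('wrist','w6'); print(get_obs()['tool_pos'])
capblobs(im,cal,5)
x,y=483.2,-285.6
t=jig(-10,-152); print(t)
go((x,y,100,1.571,350,0.45),(x,y,2,1.571,160,None,2),(x,y,2,1.571,100,0,4),(x,y,80,1.571,250))
go((*t,90,1.571,250),(*t,36,1.571,120,None,1),(*t,36,1.571,100,0.35,3),(*t,100,1.571,300))
E
```

```text
[ 528.7445599  -206.44015585  105.04103945]
red [231, 169, 14, 10, 44] [ 495.  -174.4] [-23, -120]
green [282, 172, 19, 19, 283] [ 538.1 -180.5] [20, -124]
blue [180, 165, 21, 14, 225] [ 457.1 -172.9] [-61, -121]
blue [302, 171, 19, 21, 290] [ 554.2 -180.4] [36, -124]
[ 506.57243156 -206.59627783]
[[-0.222,-0.121,0.0],[-0.445,-0.242,0.0],[-0.667,-0.363,0.0]] [[0,0,0.0],[0,0,0.0],[0,0,0.0]] grip=0.45 [483.249, -285.619, 100.021, 1.573]
[[0.0,0.0,0.163],[0.0,0.0,0.327],[0.0,0.0,0.49],[0.0,0.0,0.653],[0.0,0.0,0.817],[0.0,0.0,0.817],[0.0,0.0,0.817]] [[0,0,0.0],[0,0,0.0],[0,0,0.0],[0,0,0.0],[0,0,0.0],[0,0,0.0],[0,0,0.0]]  [483.249, -285.619, 1.981, 1.573]
[[0.0,0.0,0.0],[0.0,0.0,0.0],[0.0,0.0,0.0],[0.0,0.0,0.0],[0.0,0.0,0.0]] [[0,0,0.0],[0,0,0.0],[0,0,0.0],[0,0,0.0],[0,0,0.0]] grip=0 [483.249, -285.619, 1.981, 1.573]
[[0.0,0.0,-0.217],[0.0,0.0,-0.433],[0.0,0.0,-0.65]] [[0,0,0.0],[0,0,0.0],[0,0,0.0]]  [483.249, -285.619, 79.981, 1.573]
[[0.219,0.065,-0.028],[0.439,0.131,-0.056],[0.658,0.196,-0.083]] [[0,0,0.0],[0,0,0.0],[0,0,0.0]]  [506.556, -206.596, 89.941, 1.573]
[[0.0,0.0,0.112],[0.0,0.0,0.225],[0.0,0.0,0.337],[0.0,0.0,0.45],[0.0,0.0,0.45]] [[0,0,0.0],[0,0,0.0],[0,0,0.0],[0,0,0.0],[0,0,0.0]]  [506.556, -206.596, 35.941, 1.573]
[[0.0,0.0,0.0],[0.0,0.0,0.0],[0.0,0.0,0.0],[0.0,0.0,0.0]] [[0,0,0.0],[0,0,0.0],[0,0,0.0],[0,0,0.0]] grip=0.35 [506.556, -206.596, 35.941, 1.573]
[[0.0,0.0,-0.267],[0.0,0.0,-0.534]] [[0,0,0.0],[0,0,0.0]]  [506.556, -206.596, 100.021, 1.573]
```

Call:
send_rows(
  offset=[
    [-0.222,-0.121,0],
    [-0.445,-0.242,0],
    [-0.667,-0.363,0],
  ],
  delta_rot=[
    [0,0,0],
    [0,0,0],
    [0,0,0],
  ],
  grip=0.45,
)

```text
time: 27.88
tool_pos: [483.1, -286.4, 100.0]
tcp_rot: [3.141, 0.0, 1.574]
contact_force: [0.4, -0.7, 0.1]
grip_width: 41.4
finger_force: 0.0
```

Call:
send_rows(
  offset=[
    [0,0,0.163],
    [0,0,0.327],
    [0,0,0.49],
    [0,0,0.653],
    [0,0,0.817],
    [0,0,0.817],
    [0,0,0.817],
  ],
  delta_rot=[
    [0,0,0],
    [0,0,0],
    [0,0,0],
    [0,0,0],
    [0,0,0],
    [0,0,0],
    [0,0,0],
  ],
)

```text
time: 28.75
tool_pos: [483.5, -285.6, 1.9]
tcp_rot: [3.142, -0.0, 1.574]
contact_force: [0.0, 0.1, 0.6]
grip_width: 40.9
finger_force: 0.0
```

Call:
send_rows(
  offset=[
    [0,0,0],
    [0,0,0],
    [0,0,0],
    [0,0,0],
    [0,0,0],
  ],
  delta_rot=[
    [0,0,0],
    [0,0,0],
    [0,0,0],
    [0,0,0],
    [0,0,0],
  ],
  grip=0,
)

```text
time: 29.38
tool_pos: [483.5, -285.7, 2.0]
tcp_rot: [3.141, -0.0, 1.574]
contact_force: [0.2, -0.4, 1.7]
grip_width: 14.3
finger_force: 30.0
```

Call:
send_rows(
  offset=[
    [0,0,-0.217],
    [0,0,-0.433],
    [0,0,-0.65],
  ],
  delta_rot=[
    [0,0,0],
    [0,0,0],
    [0,0,0],
  ],
)

```text
time: 29.75
tool_pos: [483.4, -285.5, 80.6]
tcp_rot: [-3.141, -0.0, 1.574]
contact_force: [0.7, -0.6, 0.3]
grip_width: 14.2
finger_force: 30.0
```

Call:
send_rows(
  offset=[
    [0.219,0.065,-0.028],
    [0.439,0.131,-0.056],
    [0.658,0.196,-0.083],
  ],
  delta_rot=[
    [0,0,0],
    [0,0,0],
    [0,0,0],
  ],
)

```text
time: 30.12
tool_pos: [506.9, -205.9, 90.1]
tcp_rot: [3.141, -0.0, 1.574]
contact_force: [-0.0, 0.3, -0.2]
grip_width: 14.0
finger_force: 30.0
```

Call:
send_rows(
  offset=[
    [0,0,0.112],
    [0,0,0.225],
    [0,0,0.337],
    [0,0,0.45],
    [0,0,0.45],
  ],
  delta_rot=[
    [0,0,0],
    [0,0,0],
    [0,0,0],
    [0,0,0],
    [0,0,0],
  ],
)

```text
time: 30.75
tool_pos: [505.8, -206.6, 34.3]
tcp_rot: [-3.139, -0.002, 1.573]
contact_force: [-0.2, 0.5, -0.6]
grip_width: 14.1
finger_force: 30.0
```

Call:
send_rows(
  offset=[
    [0,0,0],
    [0,0,0],
    [0,0,0],
    [0,0,0],
  ],
  delta_rot=[
    [0,0,0],
    [0,0,0],
    [0,0,0],
    [0,0,0],
  ],
  grip=0.35,
)

```text
time: 31.25
tool_pos: [506.9, -206.6, 36.2]
tcp_rot: [3.141, 0.0, 1.574]
contact_force: [0.7, -0.0, 0.5]
grip_width: 31.8
finger_force: 0.0
```

Call:
send_rows(
  offset=[
    [0,0,-0.3],
    [0,0,-0.6],
    [0,0,-0.9],
    [0,0,-0.9],
    [0,0,-0.9],
  ],
  delta_rot=[
    [0,0,0],
    [0,0,0],
    [0,0,0],
    [0,0,0],
    [0,0,0],
  ],
  grip=0.8,
)

```text
time: 31.88
tool_pos: [506.4, -206.4, 143.4]
tcp_rot: [-3.141, -0.0, 1.574]
contact_force: [-0.4, 1.1, 0.5]
grip_width: 72.4
finger_force: 0.0
```

```bash
python3 - <<'E'
from h import *
c=cmd(); c[2]=35.941+108; json.dump(c,open(CF,'w'))
cal=optics.get_calibration('wrist'); im=snap('wrist','w7'); print(get_obs()['tool_pos'],c)
cv2.imwrite('pics/w7c.png',cv2.resize(im[60:270,80:480],None,fx=2,fy=2)[:,:,::-1])
capblobs(im,cal,8)
snap('top','top1'); 
for d in finder.pinpoint('cap1','top')[:9]: print(np.round(d['uv'],1),round(d['confidence'],2),tojig(ray('top',d['uv'],10)),ray('top',d['uv'],0).round(0)[:2])
for n in ('sealer','mallet','scraper'):
    for d in finder.pinpoint(n,'top')[:2]: print(n,round(d['confidence'],2),ray('top',d['uv'],4).round(0)[:2])
E
```

```text
[ 506.13875701 -206.23385562  142.88463174] [506.5561781439685, -206.5964051927677, 143.941, 1.573486820133307]
red [258, 159, 8, 17, 103] [ 492.3 -177.5] [-26, -124]
green [303, 162, 16, 16, 197] [ 537.6 -179.7] [20, -124]
green [271, 191, 15, 16, 86] [ 507.7 -207.7] [-9, -153]
blue [196, 0, 14, 58, 721] [445.6 -64. ] [-77, -12]
blue [218, 157, 14, 10, 122] [ 458.4 -172.6] [-60, -120]
blue [321, 162, 16, 17, 210] [ 554.3 -180.1] [36, -123]
[355.6 210. ] 0.62 [13, -147] [ 530. -205.]
[343.4 234.3] 0.6 [-53, -115] [ 465. -169.]
[345.3 200. ] 0.59 [39, -119] [ 558. -178.]
[359.4 217.7] 0.54 [-8, -158] [ 509. -215.]
[345.8 208.4] 0.43 [16, -121] [ 535. -178.]
[341.2 212.4] 0.35 [5, -109] [ 524. -166.]
[181.3 264.2] 0.27 [-142, 316] [395. 269.]
sealer 0.93 [494. 314.]
sealer 0.22 [ 513. -214.]
mallet 0.84 [394. 273.]
mallet 0.77 [379.  97.]
scraper 0.95 [606. 325.]
scraper 0.83 [600. 487.]
```

View pics/w7c.png

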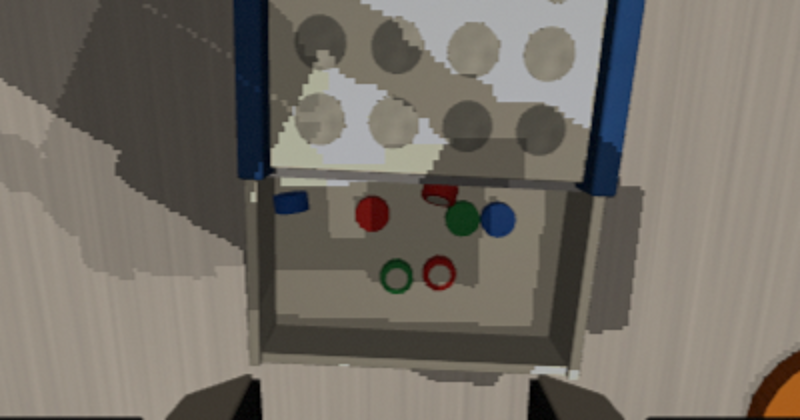

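The trough crop shows seven caps: blue (290,203), red (372,213), a tilted red (438,192), green (462,218), blue (498,218), green (396,276) and red (438,273). All the caps are in, so the sealer is next.

```bash
python3 -c "
from h import *
go((545,302,200,3.30,400,None,2))"
```

```text
[[0.385,0.03,-0.042],[0.77,0.06,-0.085]] [[0,0,-0.025],[0,0,-0.05]]  [513.508, -114.177, 154.141, 1.888]
[[0.357,0.148,-0.042],[0.714,0.296,-0.085]] [[0,0,-0.025],[0,0,-0.05]]  [520.564, -21.695, 164.341, 2.202]
[[0.294,0.251,-0.042],[0.588,0.502,-0.085],[0.882,0.752,-0.127]] [[0,0,-0.025],[0,0,-0.05],[0,0,-0.075]]  [530.985, 117.001, 179.581, 2.673]
[[0.148,0.357,-0.043],[0.296,0.714,-0.085]] [[0,0,-0.025],[0,0,-0.05]]  [537.986, 209.488, 189.781, 2.987]
[[0.03,0.385,-0.043],[0.061,0.771,-0.085],[0.061,0.771,-0.085],[0.061,0.771,-0.085]] [[0,0,-0.025],[0,0,-0.05],[0,0,-0.05],[0,0,-0.05]]  [544.98, 302.033, 199.981, 3.301]
```

Call:
send_rows(
  offset=[
    [0.385,0.03,-0.042],
    [0.77,0.06,-0.085],
  ],
  delta_rot=[
    [0,0,-0.025],
    [0,0,-0.05],
  ],
)

```text
time: 32.42
tool_pos: [513.5, -113.5, 153.7]
tcp_rot: [-3.141, -0.001, 1.892]
contact_force: [-0.2, -0.0, -0.9]
grip_width: 73.2
finger_force: 0.0
```

Call:
send_rows(
  offset=[
    [0.357,0.148,-0.042],
    [0.714,0.296,-0.085],
  ],
  delta_rot=[
    [0,0,-0.025],
    [0,0,-0.05],
  ],
)

```text
time: 32.67
tool_pos: [520.6, -20.3, 164.2]
tcp_rot: [-3.141, -0.0, 2.207]
contact_force: [0.6, -1.0, -0.5]
grip_width: 73.3
finger_force: 0.0
```

Call:
send_rows(
  offset=[
    [0.294,0.251,-0.042],
    [0.588,0.502,-0.085],
    [0.882,0.752,-0.127],
  ],
  delta_rot=[
    [0,0,-0.025],
    [0,0,-0.05],
    [0,0,-0.075],
  ],
)

```text
time: 33.05
tool_pos: [530.9, 118.5, 179.4]
tcp_rot: [-3.141, -0.0, 2.679]
contact_force: [-0.3, -0.5, -0.2]
grip_width: 73.4
finger_force: 0.0
```

Call:
send_rows(
  offset=[
    [0.148,0.357,-0.043],
    [0.296,0.714,-0.085],
  ],
  delta_rot=[
    [0,0,-0.025],
    [0,0,-0.05],
  ],
)

```text
time: 33.3
tool_pos: [537.9, 211.0, 189.6]
tcp_rot: [-3.141, -0.0, 2.993]
contact_force: [0.5, 0.6, -0.6]
grip_width: 73.2
finger_force: 0.0
```

Call:
send_rows(
  offset=[
    [0.03,0.385,-0.043],
    [0.061,0.771,-0.085],
    [0.061,0.771,-0.085],
    [0.061,0.771,-0.085],
  ],
  delta_rot=[
    [0,0,-0.025],
    [0,0,-0.05],
    [0,0,-0.05],
    [0,0,-0.05],
  ],
)

```text
time: 33.8
tool_pos: [544.7, 301.5, 199.3]
tcp_rot: [-3.141, -0.001, -2.982]
contact_force: [-0.3, 0.1, -0.8]
grip_width: 73.6
finger_force: 0.0
```

View pics/w8.png

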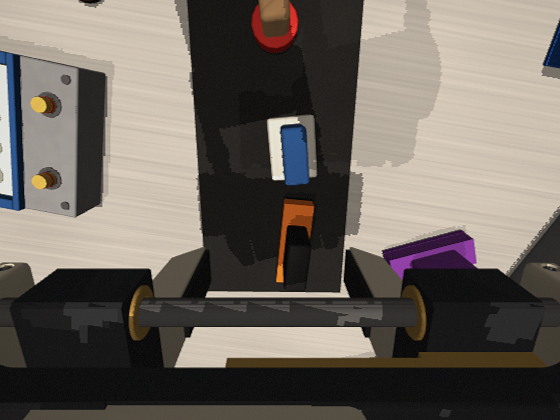

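The wrist view shows the sealer foot around (291,148), the scraper standing at (293,240) and the mallet at (275,25). Grasping the sealer.

```bash
python3 -c "
from h import *
Y=np.pi+.237
go((502,310,110,Y,350,0.7),(502,310,42,Y,150,None,2),(502,310,42,Y,100,0,5),(502,310,160,Y,250),(590,-40,220,np.pi+JY,320,None,2))"
```

```text
[[0.114,0.041,0.25],[0.229,0.082,0.5],[0.343,0.123,0.75]] [[0,0,-0.004],[0,0,-0.008],[0,0,-0.012]] grip=0.7 [501.996, 310.057, 109.981, 3.377]
[[0.0,0.0,0.142],[0.0,0.0,0.283],[0.0,0.0,0.425],[0.0,0.0,0.567],[0.0,0.0,0.567],[0.0,0.0,0.567]] [[0,0,0.0],[0,0,0.0],[0,0,0.0],[0,0,0.0],[0,0,0.0],[0,0,0.0]]  [501.996, 310.057, 41.941, 3.377]
[[0.0,0.0,0.0],[0.0,0.0,0.0],[0.0,0.0,0.0],[0.0,0.0,0.0],[0.0,0.0,0.0],[0.0,0.0,0.0]] [[0,0,0.0],[0,0,0.0],[0,0,0.0],[0,0,0.0],[0,0,0.0],[0,0,0.0]] grip=0 [501.996, 310.057, 41.941, 3.377]
[[0.0,0.0,-0.246],[0.0,0.0,-0.492],[0.0,0.0,-0.738],[0.0,0.0,-0.984]] [[0,0,0.0],[0,0,0.0],[0,0,0.0],[0,0,0.0]]  [501.996, 310.057, 160.021, 3.377]
[[-0.003,-0.301,-0.05],[-0.007,-0.602,-0.1],[-0.01,-0.902,-0.15]] [[0,0,0.004],[0,0,0.009],[0,0,0.013]]  [528.384, 205.076, 178.021, 3.295]
[[-0.028,-0.3,-0.05],[-0.056,-0.599,-0.1],[-0.084,-0.899,-0.15]] [[0,0,0.005],[0,0,0.009],[0,0,0.014]]  [554.838, 100.005, 196.021, 3.207]
[[-0.054,-0.296,-0.05],[-0.108,-0.592,-0.1],[-0.162,-0.888,-0.15]] [[0,0,0.004],[0,0,0.009],[0,0,0.013]]  [581.214, -5.054, 214.021, 3.125]
[[-0.078,-0.29,-0.05],[-0.078,-0.29,-0.05],[-0.078,-0.29,-0.05]] [[0,0,0.005],[0,0,0.005],[0,0,0.005]]  [590.01, -40.0, 220.021, 3.094]
```

Call:
send_rows(
  offset=[
    [0.114,0.041,0.25],
    [0.229,0.082,0.5],
    [0.343,0.123,0.75],
  ],
  delta_rot=[
    [0,0,-0.004],
    [0,0,-0.008],
    [0,0,-0.012],
  ],
  grip=0.7,
)

```text
time: 34.42
tool_pos: [501.8, 309.4, 109.4]
tcp_rot: [3.141, 0.001, -2.907]
contact_force: [-0.3, 0.4, 0.1]
grip_width: 64.2
finger_force: 0.0
```

Call:
send_rows(
  offset=[
    [0,0,0.142],
    [0,0,0.283],
    [0,0,0.425],
    [0,0,0.567],
    [0,0,0.567],
    [0,0,0.567],
  ],
  delta_rot=[
    [0,0,0],
    [0,0,0],
    [0,0,0],
    [0,0,0],
    [0,0,0],
    [0,0,0],
  ],
)

```text
time: 35.17
tool_pos: [502.4, 310.2, 42.3]
tcp_rot: [3.141, 0.001, -2.906]
contact_force: [-0.8, 0.1, -0.5]
grip_width: 64.3
finger_force: 0.0
```

Call:
send_rows(
  offset=[
    [0,0,0],
    [0,0,0],
    [0,0,0],
    [0,0,0],
    [0,0,0],
    [0,0,0],
  ],
  delta_rot=[
    [0,0,0],
    [0,0,0],
    [0,0,0],
    [0,0,0],
    [0,0,0],
    [0,0,0],
  ],
  grip=0,
)

```text
time: 35.92
tool_pos: [502.0, 310.1, 42.0]
tcp_rot: [3.141, 0.0, -2.906]
contact_force: [0.1, -0.5, 0.1]
grip_width: 21.9
finger_force: 29.9
```

Call:
send_rows(
  offset=[
    [0,0,-0.246],
    [0,0,-0.492],
    [0,0,-0.738],
    [0,0,-0.984],
  ],
  delta_rot=[
    [0,0,0],
    [0,0,0],
    [0,0,0],
    [0,0,0],
  ],
)

```text
time: 36.42
tool_pos: [501.5, 309.8, 160.4]
tcp_rot: [-3.141, -0.001, -2.906]
contact_force: [0.9, 0.7, -3.0]
grip_width: 22.1
finger_force: 29.9
```

Call:
send_rows(
  offset=[
    [-0.003,-0.301,-0.05],
    [-0.007,-0.602,-0.1],
    [-0.01,-0.902,-0.15],
  ],
  delta_rot=[
    [0,0,0.004],
    [0,0,0.009],
    [0,0,0.013],
  ],
)

```text
time: 36.8
tool_pos: [528.1, 204.0, 177.7]
tcp_rot: [-3.142, -0.001, -2.988]
contact_force: [-0.1, 0.2, -2.7]
grip_width: 21.9
finger_force: 29.9
```

Call:
send_rows(
  offset=[
    [-0.028,-0.3,-0.05],
    [-0.056,-0.599,-0.1],
    [-0.084,-0.899,-0.15],
  ],
  delta_rot=[
    [0,0,0.005],
    [0,0,0.009],
    [0,0,0.014],
  ],
)

```text
time: 37.17
tool_pos: [554.7, 98.8, 195.6]
tcp_rot: [3.142, -0.001, -3.077]
contact_force: [0.0, -0.1, -2.4]
grip_width: 21.5
finger_force: 29.9
```

Call:
send_rows(
  offset=[
    [-0.054,-0.296,-0.05],
    [-0.108,-0.592,-0.1],
    [-0.162,-0.888,-0.15],
  ],
  delta_rot=[
    [0,0,0.004],
    [0,0,0.009],
    [0,0,0.013],
  ],
)

```text
time: 37.55
tool_pos: [581.1, -6.2, 213.5]
tcp_rot: [3.141, -0.001, 3.125]
contact_force: [0.3, -0.1, -2.0]
grip_width: 21.8
finger_force: 29.9
```

Call:
send_rows(
  offset=[
    [-0.078,-0.29,-0.05],
    [-0.078,-0.29,-0.05],
    [-0.078,-0.29,-0.05],
    [-0.078,-0.29,-0.05],
  ],
  delta_rot=[
    [0,0,0.005],
    [0,0,0.005],
    [0,0,0.005],
    [0,0,0.005],
  ],
)

```text
time: 38.05
tool_pos: [589.7, -38.9, 219.6]
tcp_rot: [3.141, -0.001, 3.096]
contact_force: [-0.6, -0.0, -2.9]
grip_width: 22.0
finger_force: 29.9
```

```bash
python3 - <<'E'
from h import *
import pickle
cal=optics.get_calibration('wrist'); im=snap('wrist','w9'); pickle.dump(cal,open('w9.pkl','wb')); print(get_obs()['tool_pos'],get_obs()['tcp_rot'])
cv2.imwrite('pics/w9c.png',cv2.resize(im[120:330,170:390],None,fx=2.8,fy=2.8)[:,:,::-1])
E
```

```text
[589.82656037 -38.91834622 219.76159115] [ 3.14122638e+00 -6.43263447e-04  3.09586368e+00]
```

View pics/w9c.png

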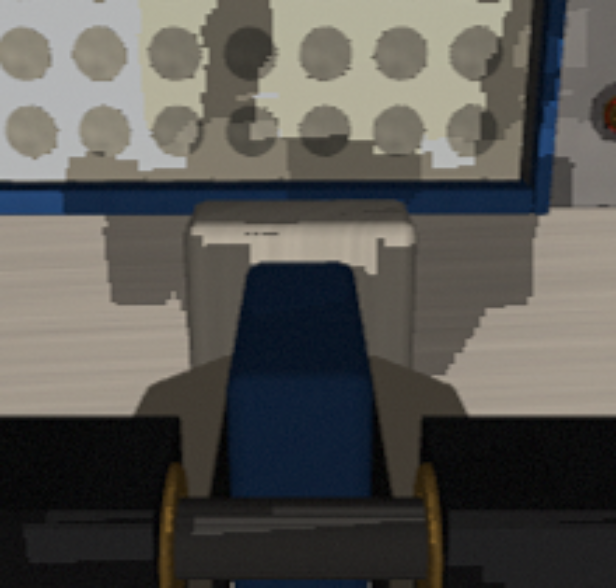

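The crop shows the held sealer, with its foot's near top edge running from (190,222) to (414,222), so it's square in the grip.

```bash
python3 - <<'E'
from h import *
import pickle
cal=pickle.load(open('w9.pkl','rb')); o=get_obs(); Rt=R.from_euler('xyz',o['tcp_rot']).as_matrix()
for uv,z in (((237.9,199.3),203.8),((317.9,199.3),203.8),((240,191.4),181.8),((315.7,191.4),181.8),((238.3,240),203.8),((317,240),203.8)):
    p=ray('w',uv,z,cal); print((Rt.T@(p-o['tool_pos'])).round(1))
E
```

```text
[ 32.7 -22.5  16. ]
[32.7 22.7 16. ]
[ 31.5 -23.7  38. ]
[31.5 24.  38. ]
[  7.8 -23.2  16. ]
[ 7.8 23.1 16. ]
```

```bash
python3 - <<'E'
from h import *
Y=np.pi+JY; a=jig(-28.5,77)
go((*a,130,Y,300),(*a,91,Y,120,None,1),(*a,82,Y,20,None,2))
E
```

```text
[[0.197,0.122,0.188],[0.394,0.244,0.375],[0.591,0.366,0.563],[0.788,0.488,0.75]] [[0,0,0.0],[0,0,0.0],[0,0,0.0],[0,0,0.0]]  [498.342, 22.991, 130.021, 3.094]
[[0.0,0.0,0.108],[0.0,0.0,0.217],[0.0,0.0,0.325],[0.0,0.0,0.325]] [[0,0,0.0],[0,0,0.0],[0,0,0.0],[0,0,0.0]]  [498.342, 22.991, 91.021, 3.094]
[[0.0,0.0,0.019],[0.0,0.0,0.038],[0.0,0.0,0.056],[0.0,0.0,0.075],[0.0,0.0,0.075],[0.0,0.0,0.075]] [[0,0,0.0],[0,0,0.0],[0,0,0.0],[0,0,0.0],[0,0,0.0],[0,0,0.0]]  [498.342, 22.991, 82.021, 3.094]
```

Call:
send_rows(
  offset=[
    [0.197,0.122,0.188],
    [0.394,0.244,0.375],
    [0.591,0.366,0.563],
    [0.788,0.488,0.75],
  ],
  delta_rot=[
    [0,0,0],
    [0,0,0],
    [0,0,0],
    [0,0,0],
  ],
)

```text
time: 38.6
tool_pos: [497.5, 24.2, 129.5]
tcp_rot: [3.141, 0.001, 3.096]
contact_force: [-0.2, -0.4, -2.6]
grip_width: 21.7
finger_force: 29.9
```

Call:
send_rows(
  offset=[
    [0,0,0.108],
    [0,0,0.217],
    [0,0,0.325],
    [0,0,0.325],
  ],
  delta_rot=[
    [0,0,0],
    [0,0,0],
    [0,0,0],
    [0,0,0],
  ],
)

```text
time: 39.1
tool_pos: [498.3, 22.7, 90.0]
tcp_rot: [3.141, -0.002, 3.094]
contact_force: [-0.7, -0.0, -2.0]
grip_width: 21.8
finger_force: 29.9
```

Call:
send_rows(
  offset=[
    [0,0,0.015],
    [0,0,0.03],
    [0,0,0.045],
    [0,0,0.058],
    [0,0,0.058],
    [0,0,0.058],
  ],
  delta_rot=[
    [0,0,0],
    [0,0,0],
    [0,0,0],
    [0,0,0],
    [0,0,0],
    [0,0,0],
  ],
)

```text
time: 39.85
tool_pos: [499.0, 22.9, 84.4]
tcp_rot: [-3.141, 0.001, 3.095]
contact_force: [1.0, -0.4, 4.1]
grip_width: 22.1
finger_force: 29.9
```

Call:
send_rows(
  offset=[
    [0,0,0.006],
    [0,0,0.012],
    [0,0,0.012],
  ],
  delta_rot=[
    [0,0,0],
    [0,0,0],
    [0,0,0],
  ],
)

```text
time: 40.22
tool_pos: [498.9, 22.9, 82.8]
tcp_rot: [-3.141, 0.001, 3.094]
contact_force: [0.4, -0.9, 5.4]
grip_width: 22.1
finger_force: 29.9
```

```bash
python3 - <<'E'
from h import *
Y=np.pi+JY; a=jig(-28.5,77); b=jig(-28.5,-82)
c=cmd(); c[2]=91.021-.07*120; json.dump(c,open(CF,'w')); c[2]=81.78
go((c[0],c[1],81.78,c[3],20,None,2),(*b,81.78,c[3],28,None,2))
E
```

```text
[[0.0,0.0,0.007],[0.0,0.0,0.007],[0.0,0.0,0.007]] [[0,0,0.0],[0,0,0.0],[0,0,0.0]]  [498.342, 22.991, 81.781, 3.094]
[[0.0,-0.029,0.0],[0.0,-0.058,0.0],[0.0,-0.086,0.0],[0.0,-0.115,0.0],[0.0,-0.144,0.0],[0.0,-0.173,0.0],[-0.001,-0.202,0.0],[-0.001,-0.23,0.0]] [[0,0,0.0],[0,0,0.0],[0,0,0.0],[0,0,0.0],[0,0,0.0],[0,0,0.0],[0,0,0.0],[0,0,0.0]]  [497.15, -4.584, 81.781, 3.094]
[[0.0,-0.029,0.0],[0.0,-0.058,0.0],[0.0,-0.086,0.0],[0.0,-0.115,0.0],[0.0,-0.144,0.0],[0.0,-0.173,0.0],[-0.001,-0.202,0.0],[-0.001,-0.23,0.0]] [[0,0,0.0],[0,0,0.0],[0,0,0.0],[0,0,0.0],[0,0,0.0],[0,0,0.0],[0,0,0.0],[0,0,0.0]]  [495.957, -32.158, 81.781, 3.094]
[[0.0,-0.029,0.0],[0.0,-0.058,0.0],[0.0,-0.086,0.0],[0.0,-0.115,0.0],[0.0,-0.144,0.0],[0.0,-0.173,0.0],[0.0,-0.202,0.0],[0.0,-0.231,0.0]] [[0,0,0.0],[0,0,0.0],[0,0,0.0],[0,0,0.0],[0,0,0.0],[0,0,0.0],[0,0,0.0],[0,0,0.0]]  [494.639, -59.847, 81.781, 3.094]
[[0.0,-0.029,0.0],[0.0,-0.058,0.0],[0.0,-0.086,0.0],[0.0,-0.115,0.0],[0.0,-0.144,0.0],[0.0,-0.173,0.0],[-0.001,-0.202,0.0],[-0.001,-0.23,0.0]] [[0,0,0.0],[0,0,0.0],[0,0,0.0],[0,0,0.0],[0,0,0.0],[0,0,0.0],[0,0,0.0],[0,0,0.0]]  [493.446, -87.422, 81.781, 3.094]
[[0.0,-0.029,0.0],[0.0,-0.058,0.0],[0.0,-0.087,0.0],[0.0,-0.115,0.0],[0.0,-0.144,0.0],[0.0,-0.173,0.0],[0.0,-0.202,0.0],[0.0,-0.231,0.0]] [[0,0,0.0],[0,0,0.0],[0,0,0.0],[0,0,0.0],[0,0,0.0],[0,0,0.0],[0,0,0.0],[0,0,0.0]]  [492.128, -115.11, 81.781, 3.094]
[[0.0,-0.029,0.0],[0.0,-0.058,0.0],[0.0,-0.086,0.0],[-0.001,-0.115,0.0],[-0.001,-0.144,0.0],[-0.001,-0.173,0.0],[-0.001,-0.173,0.0],[-0.001,-0.173,0.0]] [[0,0,0.0],[0,0,0.0],[0,0,0.0],[0,0,0.0],[0,0,0.0],[0,0,0.0],[0,0,0.0],[0,0,0.0]]  [491.26, -135.852, 81.781, 3.094]
```

Call:
send_rows(
  offset=[
    [0,0,0.007],
    [0,0,0.007],
    [0,0,0.007],
  ],
  delta_rot=[
    [0,0,0],
    [0,0,0],
    [0,0,0],
  ],
)

```text
time: 40.6
tool_pos: [499.0, 22.9, 82.1]
tcp_rot: [-3.141, 0.001, 3.095]
contact_force: [1.3, -0.5, 6.1]
grip_width: 22.1
finger_force: 29.9
```

Call:
send_rows(
  offset=[
    [0,-0.029,0],
    [0,-0.058,0],
    [0,-0.086,0],
    [0,-0.115,0],
    [0,-0.144,0],
    [0,-0.173,0],
    [-0.001,-0.202,0],
    [-0.001,-0.23,0],
  ],
  delta_rot=[
    [0,0,0],
    [0,0,0],
    [0,0,0],
    [0,0,0],
    [0,0,0],
    [0,0,0],
    [0,0,0],
    [0,0,0],
  ],
)

```text
time: 41.6
tool_pos: [497.2, -3.4, 81.9]
tcp_rot: [3.139, 0.0, 3.094]
contact_force: [0.4, 5.5, 5.5]
grip_width: 21.5
finger_force: 29.9
```

Call:
send_rows(
  offset=[
    [0,-0.029,0.001],
    [0,-0.058,0.002],
    [0,-0.086,0.003],
    [0,-0.115,0.003],
    [0,-0.144,0.003],
    [0,-0.173,0.003],
    [-0.001,-0.202,0.003],
    [-0.001,-0.23,0.003],
  ],
  delta_rot=[
    [0,0,0],
    [0,0,0],
    [0,0,0],
    [0,0,0],
    [0,0,0],
    [0,0,0],
    [0,0,0],
    [0,0,0],
  ],
)

```text
time: 42.6
tool_pos: [496.1, -30.9, 81.6]
tcp_rot: [3.139, 0.0, 3.094]
contact_force: [-0.3, 6.3, 6.5]
grip_width: 22.2
finger_force: 29.9
```

Call:
send_rows(
  offset=[
    [0,-0.029,0],
    [0,-0.058,0],
    [0,-0.086,0],
    [0,-0.115,0],
    [0,-0.144,0],
    [0,-0.173,0],
    [0,-0.202,0],
    [0,-0.231,0],
  ],
  delta_rot=[
    [0,0,0],
    [0,0,0],
    [0,0,0],
    [0,0,0],
    [0,0,0],
    [0,0,0],
    [0,0,0],
    [0,0,0],
  ],
)

```text
time: 43.6
tool_pos: [494.7, -58.6, 81.5]
tcp_rot: [3.139, 0.0, 3.094]
contact_force: [0.5, 5.7, 7.0]
grip_width: 21.9
finger_force: 29.9
```

Call:
send_rows(
  offset=[
    [0,-0.029,0],
    [0,-0.058,0],
    [0,-0.086,0],
    [0,-0.115,0],
    [0,-0.144,0],
    [0,-0.173,0],
    [-0.001,-0.202,0],
    [-0.001,-0.23,0],
  ],
  delta_rot=[
    [0,0,0],
    [0,0,0],
    [0,0,0],
    [0,0,0],
    [0,0,0],
    [0,0,0],
    [0,0,0],
    [0,0,0],
  ],
)

```text
time: 44.6
tool_pos: [493.6, -86.1, 81.5]
tcp_rot: [3.139, -0.0, 3.094]
contact_force: [1.1, 5.6, 6.0]
grip_width: 22.1
finger_force: 29.9
```

Call:
send_rows(
  offset=[
    [0,-0.029,0],
    [0,-0.058,0],
    [0,-0.087,0],
    [0,-0.115,0],
    [0,-0.144,0],
    [0,-0.173,0],
    [0,-0.202,0],
    [0,-0.231,0],
  ],
  delta_rot=[
    [0,0,0],
    [0,0,0],
    [0,0,0],
    [0,0,0],
    [0,0,0],
    [0,0,0],
    [0,0,0],
    [0,0,0],
  ],
)

```text
time: 45.6
tool_pos: [492.3, -113.8, 81.5]
tcp_rot: [3.139, -0.0, 3.094]
contact_force: [0.7, 5.6, 7.7]
grip_width: 21.8
finger_force: 29.9
```

Call:
send_rows(
  offset=[
    [0,-0.029,0],
    [0,-0.058,0],
    [0,-0.086,0],
    [-0.001,-0.115,0],
    [-0.001,-0.144,0],
    [-0.001,-0.173,0],
    [-0.001,-0.173,0],
    [-0.001,-0.173,0],
  ],
  delta_rot=[
    [0,0,0],
    [0,0,0],
    [0,0,0],
    [0,0,0],
    [0,0,0],
    [0,0,0],
    [0,0,0],
    [0,0,0],
  ],
)

```text
time: 46.6
tool_pos: [491.4, -134.8, 81.5]
tcp_rot: [3.14, -0.0, 3.094]
contact_force: [0.5, 3.8, 5.5]
grip_width: 22.3
finger_force: 29.9
```

```bash
python3 - <<'E'
from h import *
c=cmd(); c[2]=81.781-.36; json.dump(c,open(CF,'w'))
Y=c[3]; a=jig(28.5,77); b=jig(28.5,-82)
go((c[0],c[1],125,Y,150),(*a,125,Y,300),(*a,91,Y,120,None,1),(*a,81.42,Y,20,None,2),(*b,81.42,Y,28,None,2))
E
```

```text
[[0.0,0.0,-0.121],[0.0,0.0,-0.242],[0.0,0.0,-0.363]] [[0,0,0.0],[0,0,0.0],[0,0,0.0]]  [491.26, -135.852, 124.981, 3.094]
[[-0.094,0.265,0.0],[-0.189,0.531,0.0],[-0.283,0.796,0.0]] [[0,0,0.0],[0,0,0.0],[0,0,0.0]]  [529.724, -42.056, 124.981, 3.094]
[[-0.094,0.265,0.0],[-0.188,0.53,0.0]] [[0,0,0.0],[0,0,0.0]]  [555.283, 20.4, 124.981, 3.094]
[[0.0,0.0,0.094],[0.0,0.0,0.189],[0.0,0.0,0.283],[0.0,0.0,0.283]] [[0,0,0.0],[0,0,0.0],[0,0,0.0],[0,0,0.0]]  [555.283, 20.4, 91.021, 3.094]
[[0.0,0.0,0.02],[0.0,0.0,0.04],[0.0,0.0,0.06],[0.0,0.0,0.08],[0.0,0.0,0.08],[0.0,0.0,0.08]] [[0,0,0.0],[0,0,0.0],[0,0,0.0],[0,0,0.0],[0,0,0.0],[0,0,0.0]]  [555.283, 20.4, 81.421, 3.094]
[[0.0,-0.029,0.0],[0.0,-0.058,0.0],[0.0,-0.086,0.0],[0.0,-0.115,0.0],[0.0,-0.144,0.0],[0.0,-0.173,0.0],[-0.001,-0.202,0.0],[-0.001,-0.23,0.0]] [[0,0,0.0],[0,0,0.0],[0,0,0.0],[0,0,0.0],[0,0,0.0],[0,0,0.0],[0,0,0.0],[0,0,0.0]]  [554.091, -7.175, 81.421, 3.094]
[[0.0,-0.029,0.0],[0.0,-0.058,0.0],[0.0,-0.086,0.0],[0.0,-0.115,0.0],[0.0,-0.144,0.0],[0.0,-0.173,0.0],[-0.001,-0.202,0.0],[-0.001,-0.23,0.0]] [[0,0,0.0],[0,0,0.0],[0,0,0.0]
[... 427 characters left out ...]
[0.0,-0.173,0.0],[-0.001,-0.202,0.0],[-0.001,-0.23,0.0]] [[0,0,0.0],[0,0,0.0],[0,0,0.0],[0,0,0.0],[0,0,0.0],[0,0,0.0],[0,0,0.0],[0,0,0.0]]  [550.387, -90.012, 81.421, 3.094]
[[0.0,-0.029,0.0],[0.0,-0.058,0.0],[0.0,-0.086,0.0],[0.0,-0.115,0.0],[0.0,-0.144,0.0],[0.0,-0.173,0.0],[0.0,-0.202,0.0],[0.0,-0.231,0.0]] [[0,0,0.0],[0,0,0.0],[0,0,0.0],[0,0,0.0],[0,0,0.0],[0,0,0.0],[0,0,0.0],[0,0,0.0]]  [549.069, -117.701, 81.421, 3.094]
[[0.0,-0.029,0.0],[0.0,-0.058,0.0],[0.0,-0.086,0.0],[-0.001,-0.115,0.0],[-0.001,-0.144,0.0],[-0.001,-0.173,0.0],[-0.001,-0.173,0.0],[-0.001,-0.173,0.0]] [[0,0,0.0],[0,0,0.0],[0,0,0.0],[0,0,0.0],[0,0,0.0],[0,0,0.0],[0,0,0.0],[0,0,0.0]]  [548.201, -138.443, 81.421, 3.094]
```

The load is steady at about 9 N (6 mm). Now the far half.

Call:
send_rows(
  offset=[
    [0,0,-0.121],
    [0,0,-0.242],
    [0,0,-0.363],
  ],
  delta_rot=[
    [0,0,0],
    [0,0,0],
    [0,0,0],
  ],
)

```text
time: 46.98
tool_pos: [491.2, -135.8, 125.8]
tcp_rot: [3.141, -0.0, 3.094]
contact_force: [0.6, -0.3, -2.2]
grip_width: 21.8
finger_force: 29.9
```

Call:
send_rows(
  offset=[
    [-0.094,0.265,0],
    [-0.189,0.531,0],
    [-0.283,0.796,0],
  ],
  delta_rot=[
    [0,0,0],
    [0,0,0],
    [0,0,0],
  ],
)

```text
time: 47.35
tool_pos: [530.2, -41.3, 125.7]
tcp_rot: [-3.142, 0.0, 3.094]
contact_force: [0.4, -0.3, -2.6]
grip_width: 21.9
finger_force: 29.9
```

Call:
send_rows(
  offset=[
    [-0.094,0.265,0],
    [-0.188,0.53,0],
  ],
  delta_rot=[
    [0,0,0],
    [0,0,0],
  ],
)

```text
time: 47.6
tool_pos: [555.7, 21.3, 125.6]
tcp_rot: [-3.142, 0.0, 3.094]
contact_force: [0.2, 0.5, -2.4]
grip_width: 21.9
finger_force: 29.9
```

Call:
send_rows(
  offset=[
    [0,0,0.094],
    [0,0,0.189],
    [0,0,0.283],
    [0,0,0.283],
  ],
  delta_rot=[
    [0,0,0],
    [0,0,0],
    [0,0,0],
    [0,0,0],
  ],
)

```text
time: 48.1
tool_pos: [554.4, 19.7, 89.8]
tcp_rot: [3.141, -0.003, 3.093]
contact_force: [0.1, -0.3, -2.1]
grip_width: 22.1
finger_force: 29.9
```

Call:
send_rows(
  offset=[
    [0,0,0.02],
    [0,0,0.04],
    [0,0,0.06],
    [0,0,0.08],
    [0,0,0.08],
    [0,0,0.08],
  ],
  delta_rot=[
    [0,0,0],
    [0,0,0],
    [0,0,0],
    [0,0,0],
    [0,0,0],
    [0,0,0],
  ],
)

```text
time: 48.85
tool_pos: [555.8, 20.1, 82.2]
tcp_rot: [-3.141, 0.001, 3.095]
contact_force: [-2.0, -2.0, 5.9]
grip_width: 21.9
finger_force: 29.9
```

Call:
send_rows(
  offset=[
    [0,-0.029,0],
    [0,-0.058,0],
    [0,-0.086,0],
    [0,-0.115,0],
    [0,-0.144,0],
    [0,-0.173,0],
    [-0.001,-0.202,0],
    [-0.001,-0.23,0],
  ],
  delta_rot=[
    [0,0,0],
    [0,0,0],
    [0,0,0],
    [0,0,0],
    [0,0,0],
    [0,0,0],
    [0,0,0],
    [0,0,0],
  ],
)

```text
time: 49.85
tool_pos: [555.4, -6.1, 82.4]
tcp_rot: [3.14, 0.003, 3.094]
contact_force: [0.6, 5.5, 5.6]
grip_width: 21.8
finger_force: 29.9
```

Call:
send_rows(
  offset=[
    [0,-0.029,0],
    [0,-0.058,0],
    [0,-0.086,0],
    [0,-0.115,0],
    [0,-0.144,0],
    [0,-0.173,0],
    [-0.001,-0.202,0],
    [-0.001,-0.23,0],
  ],
  delta_rot=[
    [0,0,0],
    [0,0,0],
    [0,0,0],
    [0,0,0],
    [0,0,0],
    [0,0,0],
    [0,0,0],
    [0,0,0],
  ],
)

```text
time: 50.85
tool_pos: [554.1, -33.7, 82.4]
tcp_rot: [3.14, 0.003, 3.094]
contact_force: [0.6, 3.9, 6.8]
grip_width: 21.8
finger_force: 29.9
```

Call:
send_rows(
  offset=[
    [0,-0.029,0],
    [0,-0.058,0],
    [0,-0.086,0],
    [0,-0.115,0],
    [0,-0.144,0],
    [0,-0.173,0],
    [0,-0.202,0],
    [0,-0.231,0],
  ],
  delta_rot=[
    [0,0,0],
    [0,0,0],
    [0,0,0],
    [0,0,0],
    [0,0,0],
    [0,0,0],
    [0,0,0],
    [0,0,0],
  ],
)

```text
time: 51.85
tool_pos: [552.8, -61.4, 82.3]
tcp_rot: [3.14, 0.003, 3.094]
contact_force: [0.8, 5.0, 6.0]
grip_width: 21.6
finger_force: 29.9
```

Call:
send_rows(
  offset=[
    [0,-0.029,0],
    [0,-0.058,0],
    [0,-0.086,0],
    [0,-0.115,0],
    [0,-0.144,0],
    [0,-0.173,0],
    [-0.001,-0.202,0],
    [-0.001,-0.23,0],
  ],
  delta_rot=[
    [0,0,0],
    [0,0,0],
    [0,0,0],
    [0,0,0],
    [0,0,0],
    [0,0,0],
    [0,0,0],
    [0,0,0],
  ],
)

```text
time: 52.85
tool_pos: [551.5, -89.0, 82.3]
tcp_rot: [3.14, 0.003, 3.094]
contact_force: [0.9, 4.6, 5.1]
grip_width: 21.8
finger_force: 29.9
```

Call:
send_rows(
  offset=[
    [0,-0.029,0],
    [0,-0.058,0],
    [0,-0.086,0],
    [0,-0.115,0],
    [0,-0.144,0],
    [0,-0.173,0],
    [0,-0.202,0],
    [0,-0.231,0],
  ],
  delta_rot=[
    [0,0,0],
    [0,0,0],
    [0,0,0],
    [0,0,0],
    [0,0,0],
    [0,0,0],
    [0,0,0],
    [0,0,0],
  ],
)

```text
time: 53.85
tool_pos: [550.1, -116.7, 82.3]
tcp_rot: [3.14, 0.002, 3.094]
contact_force: [0.6, 5.1, 5.9]
grip_width: 22.2
finger_force: 29.9
```

Call:
send_rows(
  offset=[
    [0,-0.029,0],
    [0,-0.058,0],
    [0,-0.086,0],
    [-0.001,-0.115,0],
    [-0.001,-0.144,0],
    [-0.001,-0.173,0],
    [-0.001,-0.173,0],
    [-0.001,-0.173,0],
  ],
  delta_rot=[
    [0,0,0],
    [0,0,0],
    [0,0,0],
    [0,0,0],
    [0,0,0],
    [0,0,0],
    [0,0,0],
    [0,0,0],
  ],
)

```text
time: 54.85
tool_pos: [549.2, -137.8, 82.3]
tcp_rot: [3.141, 0.002, 3.094]
contact_force: [-0.5, 2.2, 5.9]
grip_width: 21.9
finger_force: 29.9
```

```bash
python3 - <<'E'
from h import *
c=cmd(); Y=np.pi+.237
go((c[0],c[1],150,c[3],250),(502,310,170,Y,350),(502,310,80,Y,250),(502,310,42.6,Y,80,None,2),(502,310,42.6,Y,80,0.7,4),(502,310,150,Y,300))
E
```

```text
[[0.0,0.0,-0.19],[0.0,0.0,-0.381],[0.0,0.0,-0.571]] [[0,0,0.0],[0,0,0.0],[0,0,0.0]]  [548.201, -138.443, 149.941, 3.094]
[[0.051,0.338,-0.015],[0.102,0.675,-0.03]] [[0,0,-0.004],[0,0,-0.008]]  [539.827, -56.953, 153.541, 3.144]
[[0.034,0.34,-0.015],[0.068,0.68,-0.03]] [[0,0,-0.004],[0,0,-0.008]]  [531.448, 24.625, 157.141, 3.195]
[[0.017,0.341,-0.015],[0.034,0.682,-0.031]] [[0,0,-0.004],[0,0,-0.008]]  [523.042, 106.134, 160.861, 3.245]
[[0.0,0.342,-0.015],[0.0,0.683,-0.03]] [[0,0,-0.004],[0,0,-0.009]]  [514.597, 187.658, 164.461, 3.301]
[[-0.02,0.341,-0.015],[-0.039,0.682,-0.031]] [[0,0,-0.004],[0,0,-0.008]]  [506.197, 269.2, 168.181, 3.352]
[[-0.037,0.34,-0.015]] [[0,0,-0.004]]  [502.033, 310.029, 169.981, 3.377]
[[0.0,0.0,0.25],[0.0,0.0,0.5],[0.0,0.0,0.75]] [[0,0,0.0],[0,0,0.0],[0,0,0.0]]  [502.033, 310.029, 79.981, 3.377]
[[0.0,0.0,0.078],[0.0,0.0,0.156],[0.0,0.0,0.234],[0.0,0.0,0.312],[0.0,0.0,0.312],[0.0,0.0,0.312]] [[0,0,0.0],[0,0,0.0],[0,0,0.0],[0,0,0.0],[0,0,0.0],[0,0,0.0]]  [502.033, 310.029, 42.541, 3.377]
[[0.0,0.0,0.0],[0.0,0.0,0.0],[0.0,0.0,0.0],[0.0,0.0,0.0],[0.0,0.0,0.0]] [[0,0,0.0],[0,0,0.0],[0,0,0.0],[0,0,0.0],[0,0,0.0]] grip=0.7 [502.033, 310.029, 42.541, 3.377]
[[0.0,0.0,-0.298],[0.0,0.0,-0.597],[0.0,0.0,-0.895]] [[0,0,0.0],[0,0,0.0],[0,0,0.0]]  [502.033, 310.029, 149.941, 3.377]
```

Call:
send_rows(
  offset=[
    [0,0,-0.19],
    [0,0,-0.381],
    [0,0,-0.571],
  ],
  delta_rot=[
    [0,0,0],
    [0,0,0],
    [0,0,0],
  ],
)

```text
time: 55.22
tool_pos: [548.3, -138.1, 150.0]
tcp_rot: [3.141, -0.0, 3.095]
contact_force: [-0.5, 0.0, -3.6]
grip_width: 22.0
finger_force: 29.9
```

Call:
send_rows(
  offset=[
    [0.051,0.338,-0.015],
    [0.102,0.675,-0.03],
  ],
  delta_rot=[
    [0,0,-0.004],
    [0,0,-0.008],
  ],
)

```text
time: 55.48
tool_pos: [539.8, -56.1, 153.3]
tcp_rot: [3.141, 0.0, -3.139]
contact_force: [-0.6, -0.3, -3.7]
grip_width: 21.6
finger_force: 29.9
```

Call:
send_rows(
  offset=[
    [0.034,0.34,-0.015],
    [0.068,0.68,-0.03],
  ],
  delta_rot=[
    [0,0,-0.004],
    [0,0,-0.008],
  ],
)

```text
time: 55.72
tool_pos: [531.2, 26.1, 156.7]
tcp_rot: [3.141, -0.0, -3.088]
contact_force: [0.6, 0.1, -2.9]
grip_width: 22.0
finger_force: 29.9
```

Call:
send_rows(
  offset=[
    [0.017,0.341,-0.015],
    [0.034,0.682,-0.031],
  ],
  delta_rot=[
    [0,0,-0.004],
    [0,0,-0.008],
  ],
)

```text
time: 55.98
tool_pos: [522.7, 107.7, 160.4]
tcp_rot: [3.141, -0.0, -3.037]
contact_force: [0.3, 0.2, -2.6]
grip_width: 21.8
finger_force: 29.9
```

Call:
send_rows(
  offset=[
    [0,0.342,-0.015],
    [0,0.683,-0.03],
  ],
  delta_rot=[
    [0,0,-0.004],
    [0,0,-0.009],
  ],
)

```text
time: 56.22
tool_pos: [514.2, 189.2, 164.0]
tcp_rot: [3.141, -0.0, -2.98]
contact_force: [0.6, -0.5, -2.3]
grip_width: 21.8
finger_force: 29.9
```

Call:
send_rows(
  offset=[
    [-0.02,0.341,-0.015],
    [-0.039,0.682,-0.031],
  ],
  delta_rot=[
    [0,0,-0.004],
    [0,0,-0.008],
  ],
)

```text
time: 56.48
tool_pos: [505.7, 270.7, 167.7]
tcp_rot: [3.141, -0.001, -2.93]
contact_force: [0.1, -0.9, -2.4]
grip_width: 21.6
finger_force: 29.9
```

Call:
send_rows(
  offset=[
    [-0.037,0.34,-0.015],
    [-0.037,0.34,-0.015],
  ],
  delta_rot=[
    [0,0,-0.004],
    [0,0,-0.004],
  ],
)

```text
time: 56.72
tool_pos: [501.1, 312.8, 169.3]
tcp_rot: [3.141, -0.0, -2.902]
contact_force: [-0.3, -0.1, -3.4]
grip_width: 22.0
finger_force: 29.9
```

Call:
send_rows(
  offset=[
    [0,0,0.25],
    [0,0,0.5],
    [0,0,0.75],
  ],
  delta_rot=[
    [0,0,0],
    [0,0,0],
    [0,0,0],
  ],
)

```text
time: 57.1
tool_pos: [501.9, 309.2, 78.7]
tcp_rot: [-3.142, -0.0, -2.907]
contact_force: [-0.1, -0.4, -3.2]
grip_width: 22.2
finger_force: 29.9
```

Call:
send_rows(
  offset=[
    [0,0,0.078],
    [0,0,0.156],
    [0,0,0.234],
    [0,0,0.312],
    [0,0,0.312],
    [0,0,0.312],
  ],
  delta_rot=[
    [0,0,0],
    [0,0,0],
    [0,0,0],
    [0,0,0],
    [0,0,0],
    [0,0,0],
  ],
)

```text
time: 57.85
tool_pos: [502.0, 310.1, 42.7]
tcp_rot: [3.142, 0.0, -2.906]
contact_force: [-0.4, 0.3, -3.7]
grip_width: 21.8
finger_force: 30.0
```

Call:
send_rows(
  offset=[
    [0,0,0],
    [0,0,0],
    [0,0,0],
    [0,0,0],
    [0,0,0],
  ],
  delta_rot=[
    [0,0,0],
    [0,0,0],
    [0,0,0],
    [0,0,0],
    [0,0,0],
  ],
  grip=0.7,
)

```text
time: 58.48
tool_pos: [502.0, 310.0, 42.6]
tcp_rot: [3.141, 0.0, -2.906]
contact_force: [-0.2, -0.4, -1.0]
grip_width: 63.5
finger_force: 0.0
```

Call:
send_rows(
  offset=[
    [0,0,-0.298],
    [0,0,-0.597],
    [0,0,-0.895],
  ],
  delta_rot=[
    [0,0,0],
    [0,0,0],
    [0,0,0],
  ],
)

```text
time: 58.85
tool_pos: [501.9, 310.0, 151.0]
tcp_rot: [3.142, -0.0, -2.906]
contact_force: [0.5, -0.7, 0.5]
grip_width: 64.5
finger_force: 0.0
```

```bash
python3 - <<'E'
from h import *
Y=np.pi+.26
go((430,282,180,Y,350,None,2))
E
```

```text
[[0.319,-0.044,-0.125],[0.638,-0.087,-0.25],[0.638,-0.087,-0.25],[0.638,-0.087,-0.25]] [[0,0,-0.002],[0,0,-0.004],[0,0,-0.004],[0,0,-0.004]]  [430.013, 282.038, 179.941, 3.402]
```

Call:
send_rows(
  offset=[
    [0.319,-0.044,-0.125],
    [0.638,-0.087,-0.25],
    [0.638,-0.087,-0.25],
    [0.638,-0.087,-0.25],
  ],
  delta_rot=[
    [0,0,-0.002],
    [0,0,-0.004],
    [0,0,-0.004],
    [0,0,-0.004],
  ],
)

```text
time: 59.35
tool_pos: [430.7, 282.2, 180.1]
tcp_rot: [3.141, 0.001, -2.881]
contact_force: [0.0, 0.2, 0.2]
grip_width: 64.2
finger_force: 0.0
```

```bash
python3 - <<'E'
from h import *
import pickle
cal=optics.get_calibration('wrist'); im=snap('wrist','w10'); pickle.dump(cal,open('w10.pkl','wb')); print(get_obs()['tool_pos'])
for d in finder.pinpoint('mallet','wrist')[:2]: print(np.round(d['uv'],1),round(d['confidence'],2),ray('w',d['uv'],4,cal).round(1)[:2])
hs=cv2.cvtColor(im,cv2.COLOR_RGB2HSV).astype(int); H,S,V=hs[...,0],hs[...,1],hs[...,2]
q=proj('w',(394,273.5,40),cal).astype(int); print(q)
x0,y0=max(q[0]-90,0),max(q[1]-90,0)
cv2.imwrite('pics/w10c.png',cv2.resize(im[y0:y0+180,x0:x0+180],None,fx=3,fy=3,interpolation=cv2.INTER_CUBIC)[:,:,::-1])
print(x0,y0)
E
```

```text
[430.80094163 282.23214845 179.70875964]
[280.2 154.3] 0.79 [396.5 276. ]
[103.9  88.3] 0.75 [378.8  92.8]
[278 156]
188 66
```

View pics/w10c.png

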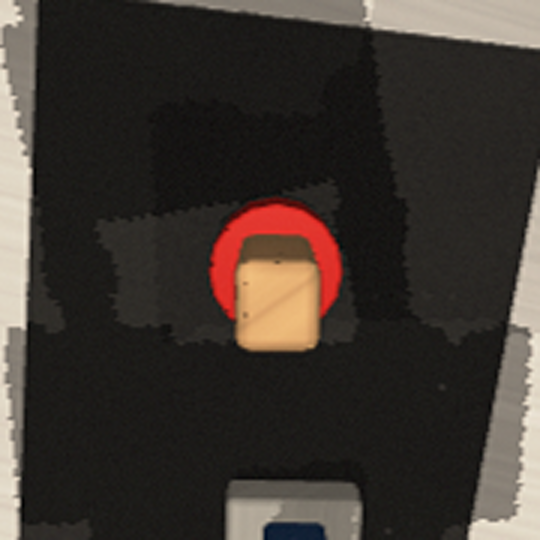

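The crop shows the handle top at (278,306), square to the image, and the head centred at (276,269).

```bash
python3 - <<'E'
from h import *
import pickle
cal=pickle.load(open('w10.pkl','rb'))
a=ray('w',(280.8,168.2),98,cal); b=ray('w',(280,155.7),38,cal); print(a,b)
m=(a+b)/2; x,y=m[:2].round(1); Y=cmd()[3]
p=jig(-35,135)
go((x,y,120,Y,350,0.6),(x,y,48,Y,150,None,2),(x,y,48,Y,100,0,5),(x,y,150,Y,250),(*p,150,Y,350),(*p,118,Y,150,None,2))
E
```

```text
[393.46039827 274.7355699   98.        ] [393.06925944 274.52446252  38.        ]
[[0.156,0.009,0.25],[0.312,0.019,0.5]] [[0,0,0.0],[0,0,0.0]] grip=0.6 [393.247, 274.605, 119.941, 3.402]
[[0.0,0.0,0.15],[0.0,0.0,0.3],[0.0,0.0,0.45],[0.0,0.0,0.6],[0.0,0.0,0.6],[0.0,0.0,0.6]] [[0,0,0.0],[0,0,0.0],[0,0,0.0],[0,0,0.0],[0,0,0.0],[0,0,0.0]]  [393.247, 274.605, 47.941, 3.402]
[[0.0,0.0,0.0],[0.0,0.0,0.0],[0.0,0.0,0.0],[0.0,0.0,0.0],[0.0,0.0,0.0],[0.0,0.0,0.0]] [[0,0,0.0],[0,0,0.0],[0,0,0.0],[0,0,0.0],[0,0,0.0],[0,0,0.0]] grip=0 [393.247, 274.605, 47.941, 3.402]
[[0.0,0.0,-0.213],[0.0,0.0,-0.425],[0.0,0.0,-0.638],[0.0,0.0,-0.85]] [[0,0,0.0],[0,0,0.0],[0,0,0.0],[0,0,0.0]]  [393.247, 274.605, 149.941, 3.402]
[[-0.08,-0.355,0.0],[-0.16,-0.71,0.0]] [[0,0,0.0],[0,0,0.0]]  [433.728, 197.217, 149.941, 3.402]
[[-0.08,-0.355,0.0],[-0.16,-0.71,0.0]] [[0,0,0.0],[0,0,0.0]]  [474.21, 119.828, 149.941, 3.402]
[[-0.081,-0.354,0.0]] [[0,0,0.0]]  [494.535, 81.281, 149.941, 3.402]
[[0.0,0.0,0.133],[0.0,0.0,0.266],[0.0,0.0,0.266],[0.0,0.0,0.266]] [[0,0,0.0],[0,0,0.0],[0,0,0.0],[0,0,0.0]]  [494.535, 81.281, 118.021, 3.402]
```

Call:
send_rows(
  offset=[
    [0.156,0.009,0.25],
    [0.312,0.019,0.5],
  ],
  delta_rot=[
    [0,0,0],
    [0,0,0],
  ],
  grip=0.6,
)

```text
time: 59.7
tool_pos: [393.6, 274.6, 118.6]
tcp_rot: [3.142, 0.0, -2.881]
contact_force: [0.1, 0.5, -0.6]
grip_width: 55.6
finger_force: 0.0
```

Call:
send_rows(
  offset=[
    [0,0,0.15],
    [0,0,0.3],
    [0,0,0.45],
    [0,0,0.6],
    [0,0,0.6],
    [0,0,0.6],
  ],
  delta_rot=[
    [0,0,0],
    [0,0,0],
    [0,0,0],
    [0,0,0],
    [0,0,0],
    [0,0,0],
  ],
)

```text
time: 60.45
tool_pos: [393.8, 274.8, 48.0]
tcp_rot: [3.141, 0.0, -2.881]
contact_force: [0.5, -0.6, -0.7]
grip_width: 55.1
finger_force: 0.0
```

Call:
send_rows(
  offset=[
    [0,0,0],
    [0,0,0],
    [0,0,0],
    [0,0,0],
    [0,0,0],
    [0,0,0],
  ],
  delta_rot=[
    [0,0,0],
    [0,0,0],
    [0,0,0],
    [0,0,0],
    [0,0,0],
    [0,0,0],
  ],
  grip=0,
)

```text
time: 61.2
tool_pos: [393.3, 274.6, 48.1]
tcp_rot: [3.141, 0.0, -2.881]
contact_force: [-0.2, -0.6, 2.7]
grip_width: 22.1
finger_force: 30.0
```

Call:
send_rows(
  offset=[
    [0,0,-0.213],
    [0,0,-0.425],
    [0,0,-0.638],
    [0,0,-0.85],
  ],
  delta_rot=[
    [0,0,0],
    [0,0,0],
    [0,0,0],
    [0,0,0],
  ],
)

```text
time: 61.7
tool_pos: [392.7, 274.3, 150.1]
tcp_rot: [-3.141, -0.001, -2.881]
contact_force: [0.2, 0.1, -2.8]
grip_width: 21.9
finger_force: 30.0
```

Call:
send_rows(
  offset=[
    [-0.08,-0.355,0],
    [-0.16,-0.71,0],
  ],
  delta_rot=[
    [0,0,0],
    [0,0,0],
  ],
)

```text
time: 61.95
tool_pos: [433.7, 196.5, 149.8]
tcp_rot: [3.142, -0.0, -2.879]
contact_force: [0.7, 0.2, -3.2]
grip_width: 21.6
finger_force: 30.0
```

Call:
send_rows(
  offset=[
    [-0.08,-0.355,0],
    [-0.16,-0.71,0],
  ],
  delta_rot=[
    [0,0,0],
    [0,0,0],
  ],
)

```text
time: 62.2
tool_pos: [474.3, 118.5, 149.3]
tcp_rot: [3.141, -0.001, -2.881]
contact_force: [0.6, 0.9, -2.9]
grip_width: 22.1
finger_force: 30.0
```

Call:
send_rows(
  offset=[
    [-0.081,-0.354,0],
    [-0.081,-0.354,0],
  ],
  delta_rot=[
    [0,0,0],
    [0,0,0],
  ],
)

```text
time: 62.45
tool_pos: [495.4, 78.8, 149.2]
tcp_rot: [-3.141, -0.001, -2.885]
contact_force: [-0.9, -0.1, -3.6]
grip_width: 21.8
finger_force: 30.0
```

Call:
send_rows(
  offset=[
    [0,0,0.133],
    [0,0,0.266],
    [0,0,0.266],
    [0,0,0.266],
  ],
  delta_rot=[
    [0,0,0],
    [0,0,0],
    [0,0,0],
    [0,0,0],
  ],
)

```text
time: 62.95
tool_pos: [494.5, 81.7, 118.3]
tcp_rot: [3.141, 0.0, -2.88]
contact_force: [0.0, -0.3, -2.5]
grip_width: 21.6
finger_force: 30.0
```

Call:
send_rows(
  offset=[
    [0,0,0.05],
    [0,0,0.09],
    [0,0,0.12],
    [0,0,0.14],
    [0,0,0.15],
    [0,0,0.154],
    [0,0,0.154],
  ],
  delta_rot=[
    [0,0,0],
    [0,0,0],
    [0,0,0],
    [0,0,0],
    [0,0,0],
    [0,0,0],
    [0,0,0],
  ],
)

```text
time: 63.82
tool_pos: [494.8, 81.4, 99.9]
tcp_rot: [3.141, 0.001, -2.881]
contact_force: [-1.2, 1.1, 5.8]
grip_width: 21.8
finger_force: 30.0
```

Call:
send_rows(
  offset=[
    [0,0,0.005],
    [0,0,0.01],
    [0,0,0.01],
  ],
  delta_rot=[
    [0,0,0],
    [0,0,0],
    [0,0,0],
  ],
)

```text
time: 64.2
tool_pos: [494.9, 81.4, 99.6]
tcp_rot: [-3.141, 0.001, -2.881]
contact_force: [-4.6, 1.5, 14.6]
grip_width: 21.9
finger_force: 30.0
```

Call:
send_rows(
  offset=[
    [0,0,0.005],
    [0,0,0.01],
    [0,0,0.01],
  ],
  delta_rot=[
    [0,0,0],
    [0,0,0],
    [0,0,0],
  ],
)

```text
time: 64.58
tool_pos: [494.9, 81.4, 99.3]
tcp_rot: [-3.141, 0.002, -2.881]
contact_force: [-6.5, 1.3, 22.3]
grip_width: 21.8
finger_force: 30.0
```

```bash
python3 - <<'E'
from h import *
c=cmd(); c[2]=118.021-.174*120; json.dump(c,open(CF,'w')); Y=c[3]
p=jig(35,135)
go((c[0],c[1],122,Y,150),(*p,122,Y,200,None,2),(*p,99.5,Y,60,None,1),(*p,97.2,Y,15,None,2))
E
```

```text
[[0.0,0.0,-0.104],[0.0,0.0,-0.207]] [[0,0,0.0],[0,0,0.0]]  [494.535, 81.281, 121.981, 3.402]
[[-0.185,-0.059,0.0],[-0.371,-0.117,0.0],[-0.556,-0.176,0.0],[-0.556,-0.176,0.0],[-0.556,-0.176,0.0]] [[0,0,0.0],[0,0,0.0],[0,0,0.0],[0,0,0.0],[0,0,0.0]]  [564.443, 78.044, 121.981, 3.402]
[[0.0,0.0,0.062],[0.0,0.0,0.125],[0.0,0.0,0.187],[0.0,0.0,0.187]] [[0,0,0.0],[0,0,0.0],[0,0,0.0],[0,0,0.0]]  [564.443, 78.044, 99.541, 3.402]
[[0.0,0.0,0.01],[0.0,0.0,0.02],[0.0,0.0,0.02],[0.0,0.0,0.02]] [[0,0,0.0],[0,0,0.0],[0,0,0.0],[0,0,0.0]]  [564.443, 78.044, 97.141, 3.402]
```

Call:
send_rows(
  offset=[
    [0,0,-0.104],
    [0,0,-0.207],
  ],
  delta_rot=[
    [0,0,0],
    [0,0,0],
  ],
)

```text
time: 64.82
tool_pos: [494.4, 81.1, 122.1]
tcp_rot: [3.141, -0.001, -2.881]
contact_force: [-0.5, -0.0, -3.3]
grip_width: 21.8
finger_force: 30.0
```

Call:
send_rows(
  offset=[
    [-0.185,-0.059,0],
    [-0.371,-0.117,0],
    [-0.556,-0.176,0],
    [-0.556,-0.176,0],
    [-0.556,-0.176,0],
  ],
  delta_rot=[
    [0,0,0],
    [0,0,0],
    [0,0,0],
    [0,0,0],
    [0,0,0],
  ],
)

```text
time: 65.45
tool_pos: [563.5, 78.1, 121.5]
tcp_rot: [3.141, -0.002, -2.881]
contact_force: [-1.1, 0.0, -2.9]
grip_width: 21.8
finger_force: 30.0
```

Call:
send_rows(
  offset=[
    [0,0,0.062],
    [0,0,0.125],
    [0,0,0.16],
    [0,0,0.187],
    [0,0,0.187],
  ],
  delta_rot=[
    [0,0,0],
    [0,0,0],
    [0,0,0],
    [0,0,0],
    [0,0,0],
  ],
)

```text
time: 66.08
tool_pos: [564.1, 78.1, 99.7]
tcp_rot: [3.141, -0.001, -2.881]
contact_force: [-3.2, -0.1, 4.9]
grip_width: 21.7
finger_force: 30.0
```

Call:
send_rows(
  offset=[
    [0,0,0.01],
    [0,0,0.02],
    [0,0,0.02],
    [0,0,0.02],
  ],
  delta_rot=[
    [0,0,0],
    [0,0,0],
    [0,0,0],
    [0,0,0],
  ],
)

```text
time: 66.58
tool_pos: [564.5, 78.2, 99.3]
tcp_rot: [-3.141, 0.001, -2.881]
contact_force: [-7.4, 0.4, 17.4]
grip_width: 21.7
finger_force: 30.0
```

```bash
python3 - <<'E'
from h import *
c=cmd(); Y=c[3]; x,y=393.3,274.6
go((c[0],c[1],150,Y,250),(x,y,150,Y,350),(x,y,80,Y,250),(x,y,48.3,Y,80,None,2),(x,y,48.3,Y,80,0.6,4),(x,y,165,Y,250),(x-30,y+60,220,Y,300,None,1))
E
```

```text
[[0.0,0.0,-0.22],[0.0,0.0,-0.44]] [[0,0,0.0],[0,0,0.0]]  [564.443, 78.044, 149.941, 3.402]
[[0.159,0.325,0.0],[0.319,0.65,0.0],[0.478,0.975,0.0]] [[0,0,0.0],[0,0,0.0],[0,0,0.0]]  [478.903, 176.34, 149.941, 3.402]
[[0.16,0.325,0.0],[0.319,0.65,0.0],[0.479,0.975,0.0]] [[0,0,0.0],[0,0,0.0],[0,0,0.0]]  [393.247, 274.605, 149.941, 3.402]
[[0.0,0.0,0.194],[0.0,0.0,0.389],[0.0,0.0,0.583]] [[0,0,0.0],[0,0,0.0],[0,0,0.0]]  [393.247, 274.605, 79.981, 3.402]
[[0.0,0.0,0.066],[0.0,0.0,0.132],[0.0,0.0,0.198],[0.0,0.0,0.264],[0.0,0.0,0.264],[0.0,0.0,0.264]] [[0,0,0.0],[0,0,0.0],[0,0,0.0],[0,0,0.0],[0,0,0.0],[0,0,0.0]]  [393.247, 274.605, 48.301, 3.402]
[[0.0,0.0,0.0],[0.0,0.0,0.0],[0.0,0.0,0.0],[0.0,0.0,0.0],[0.0,0.0,0.0]] [[0,0,0.0],[0,0,0.0],[0,0,0.0],[0,0,0.0],[0,0,0.0]] grip=0.6 [393.247, 274.605, 48.301, 3.402]
[[0.0,0.0,-0.243],[0.0,0.0,-0.486],[0.0,0.0,-0.729],[0.0,0.0,-0.972]] [[0,0,0.0],[0,0,0.0],[0,0,0.0],[0,0,0.0]]  [393.247, 274.605, 164.941, 3.402]
[[0.037,0.182,-0.153],[0.075,0.365,-0.306],[0.112,0.547,-0.459],[0.112,0.547,-0.459]] [[0,0,0.0],[0,0,0.0],[0,0,0.0],[0,0,0.0]]  [363.366, 334.575, 220.021, 3.402]
```

Call:
send_rows(
  offset=[
    [0,0,-0.22],
    [0,0,-0.44],
  ],
  delta_rot=[
    [0,0,0],
    [0,0,0],
  ],
)

```text
time: 66.82
tool_pos: [564.4, 78.0, 149.8]
tcp_rot: [3.141, -0.001, -2.881]
contact_force: [0.6, 0.1, -2.4]
grip_width: 22.0
finger_force: 30.0
```

Call:
send_rows(
  offset=[
    [0.159,0.325,0],
    [0.319,0.65,0],
    [0.478,0.975,0],
  ],
  delta_rot=[
    [0,0,0],
    [0,0,0],
    [0,0,0],
  ],
)

```text
time: 67.2
tool_pos: [478.1, 177.1, 149.4]
tcp_rot: [3.141, 0.0, -2.881]
contact_force: [0.2, -0.6, -3.1]
grip_width: 22.0
finger_force: 30.0
```

Call:
send_rows(
  offset=[
    [0.16,0.325,0],
    [0.319,0.65,0],
    [0.479,0.975,0],
    [0.479,0.975,0],
  ],
  delta_rot=[
    [0,0,0],
    [0,0,0],
    [0,0,0],
    [0,0,0],
  ],
)

```text
time: 67.7
tool_pos: [391.4, 276.2, 149.5]
tcp_rot: [3.141, -0.001, -2.877]
contact_force: [0.9, 0.1, -3.1]
grip_width: 22.1
finger_force: 30.0
```

Call:
send_rows(
  offset=[
    [0,0,0.194],
    [0,0,0.389],
    [0,0,0.583],
  ],
  delta_rot=[
    [0,0,0],
    [0,0,0],
    [0,0,0],
  ],
)

```text
time: 68.08
tool_pos: [394.1, 274.1, 79.0]
tcp_rot: [-3.142, 0.001, -2.881]
contact_force: [0.1, 0.7, -2.4]
grip_width: 21.8
finger_force: 30.0
```

Call:
send_rows(
  offset=[
    [0,0,0.066],
    [0,0,0.132],
    [0,0,0.198],
    [0,0,0.264],
    [0,0,0.264],
    [0,0,0.264],
  ],
  delta_rot=[
    [0,0,0],
    [0,0,0],
    [0,0,0],
    [0,0,0],
    [0,0,0],
    [0,0,0],
  ],
)

```text
time: 68.82
tool_pos: [393.3, 274.6, 48.3]
tcp_rot: [3.141, 0.0, -2.881]
contact_force: [0.4, -0.7, -3.2]
grip_width: 22.3
finger_force: 30.0
```

Call:
send_rows(
  offset=[
    [0,0,0],
    [0,0,0],
    [0,0,0],
    [0,0,0],
    [0,0,0],
  ],
  delta_rot=[
    [0,0,0],
    [0,0,0],
    [0,0,0],
    [0,0,0],
    [0,0,0],
  ],
  grip=0.6,
)

```text
time: 69.45
tool_pos: [393.3, 274.6, 48.3]
tcp_rot: [3.142, 0.0, -2.881]
contact_force: [-0.1, 0.3, -0.1]
grip_width: 54.7
finger_force: 0.0
```

Call:
send_rows(
  offset=[
    [0,0,-0.243],
    [0,0,-0.486],
    [0,0,-0.729],
    [0,0,-0.972],
  ],
  delta_rot=[
    [0,0,0],
    [0,0,0],
    [0,0,0],
    [0,0,0],
  ],
)

```text
time: 69.95
tool_pos: [393.1, 274.5, 165.9]
tcp_rot: [3.141, -0.0, -2.881]
contact_force: [-0.8, 0.7, 0.5]
grip_width: 55.0
finger_force: 0.0
```

Call:
send_rows(
  offset=[
    [0.037,0.182,-0.153],
    [0.075,0.365,-0.306],
    [0.112,0.547,-0.459],
    [0.112,0.547,-0.459],
    [0.112,0.547,-0.459],
  ],
  delta_rot=[
    [0,0,0],
    [0,0,0],
    [0,0,0],
    [0,0,0],
    [0,0,0],
  ],
)

```text
time: 70.58
tool_pos: [363.2, 333.9, 219.3]
tcp_rot: [-3.141, -0.001, -2.881]
contact_force: [0.0, -0.2, -0.9]
grip_width: 54.8
finger_force: 0.0
```

```bash
python3 - <<'E'
from h import *
a=snap('scene','scene1'); b=snap('top','top2')
A=cv2.resize(a[120:340,180:440],(473,400)); B=cv2.resize(b[130:300,100:420],(753,400))
B=B[:, :]; 
cv2.imwrite('pics/fin.png',np.vstack([cv2.resize(a[130:340,140:460],(480,315)),cv2.resize(b[130:290,80:420],(480,226))])[:,:,::-1])
for n in ('sealer','mallet','scraper'):
    for d in finder.pinpoint(n,'top')[:2]: print(n,round(d['confidence'],2),ray('top',d['uv'],4).round(0)[:2])
for d in finder.pinpoint('cap1','top')[:9]: print(np.round(d['uv'],1),round(d['confidence'],2),tojig(ray('top',d['uv'],10)))
E
```

```text
sealer 0.86 [505. 317.]
sealer 0.35 [ 519. -201.]
mallet 0.8 [397. 278.]
mallet 0.7 [382.  95.]
scraper 0.96 [601. 328.]
scraper 0.91 [603. 490.]
[356.  218.5] 0.55 [-10, -149]
[346.3 225.9] 0.51 [-31, -123]
[341.8 211.2] 0.43 [9, -110]
[357.  208.2] 0.42 [18, -151]
[346.4 201.6] 0.38 [35, -122]
[346.6 235.9] 0.37 [-57, -124]
[348.8 208.1] 0.36 [17, -129]
[327.9 128.3] 0.35 [235, -70]
```

View pics/fin.png

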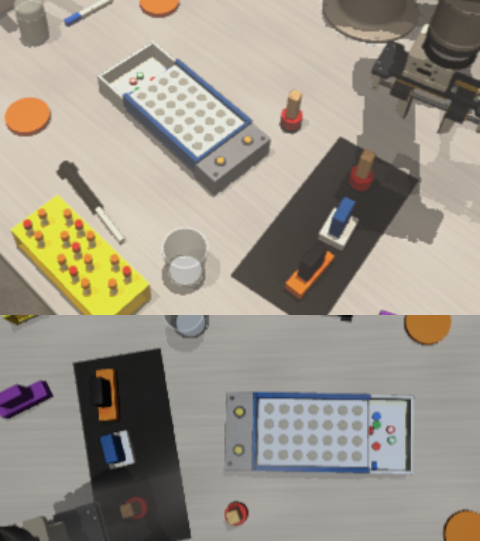

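The final views show all seven caps in the trough (around (385,430) in the lower view), both pins low and the three tools standing on the mat. The other objects look undisturbed, so I'm handing in.

```bash
python3 -c "
from h import *
print(ticket.close_job())"
```

```text
the job is handed in; nothing more can be done
None
```

I handed the job in at about 71 s: all seven caps are in the trough, both halves rubbed in order with the bed sunk about 5–6 mm (the far half nearer 5.2–5.7 mm), both pins driven to their stops with the mallet, and the three tools standing on the mat.

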